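Fit the charged battery pack into the service lamp and switch it on

ROBOT

A 6-joint arm with a two-finger parallel gripper is mounted at the origin on the work surface. World frame = base frame: x ahead of the robot, y to its left, z up, the work surface at z = 0. Lengths are in m, angles in rad, forces in N, time in s.
With the tool pointing down it reaches from about 0.425 to 0.925 m from the base axis. Payload 12.5 kg.
Tool frame: the origin (TCP) lies at the very end of the fingers, on their centre line; the grasp point (between the pads) lies 19 mm behind it; z points along the fingers, y is the direction in which the jaws open and shut (so a half turn about z gives the same grasp; the last joint's range is limited). The gripper opens to 85 mm and grips with 20 to 120 N. Pads are 22 mm wide; open, the fingers measure 114 mm over their backs; the gripper's body (76 mm by 85 mm) begins 54 mm behind the grasp point. The pads swing forward as they close: fully open they stand 13 mm farther back than shut.
Start: joints at [1.016, 0.491, 1.559, -0, 1.092, -0.106], TCP at [0.271, 0.563, 0.194] pointing down, gripper open.
Joint ranges: [-3.1, 3.1], [-0.84, 2.19], [0.05, 2.79], [-1.13, 4.28], [0.06, 2.93], [-2.69, 2.69]. Speed limits (rad/s): [2.22, 2.22, 2.79, 3.14, 3.14, 3.14].

INTERFACE

Orientations are given as a 3x3 rotation matrix whose columns are the frame's x, y, z axes.
In Python, from plant import read_state, camera, close_job, recognise, cut_out, mark_of gives the robot as it stands. The module is installed in compiled form; this text tells all that it offers.
- The arm moves only by the tool move_arm, never from a script. Its argument "increments" is a list that holds one entry, the list of rows, each a list of 7 numbers: the turn, a rotation vector about the tool's x, y, z in degrees, then the shift along the tool's x, y, z in m, then the finger opening in m, from 0 to 0.0854. In form: [[[wx, wy, wz, x, y, z, fingers], ...]]. A call has 1 to 12 rows; each row shifts and turns the commanded pose from where the row before left it, along the tool's axes as they then stand; what a row does not reach is not made up. A row lasts 1/8 s, in which the tool goes at most 62.5 mm and 10.7 degrees, less where a joint would pass 70% of its speed; a pose out of reach is approached as far as the arm can. A call with a gripper value outside its range is refused whole. The fingers move at their own pace and stop on an object; the grip force is fixed at half the most. Time passes only in rows, so rows that do not move let the fingers close. It gives the time, the measured TCP pose, the force and the opening at its end, in the units of the state.
- read_state(): the state, without advancing time (a new reading comes with each control period).
- camera(name): name is "side" or "top" or "wrist"; returns a dict with "frame" (480x640x3 uint8, blue, green, red), "vfov" (degrees; the focal length in pixels is half the picture's height over the tangent of half this angle, whatever the lens; pixels are square), "cx", "cy" (the principal point, pixels), "world_to_cam" (4x4, takes a point from world to camera coordinates); the wrist camera has in their place "T_tool_cam" (4x4, takes a point from camera to tool coordinates, whose origin is the TCP and whose axes are the flange's). Camera axes: x right, y down, z forward; pixel columns grow to the right and rows downward; lengths in m; the calibration is good to about 2 mm. A picture is of the moment at which its call begins: read the wrist's pose just before it. There is no depth.
- close_job(): hands the job in, once; it reports no verdict.
Trained networks look in a picture, given as the dict that the camera call returned (one of the last four; its "shot" number tells which), for a name from the list of things; names that differ only in an ending like _2 or _b are one class to them, and where a whole thing is asked for, a point or a joint stands for the part that bears it (a point fixed in the world has none). Each returns a list of dicts, best first, with "confidence" (0 to 1); they miss things now and then, are a little off and sometimes report something else, mostly with a low value. They report only what shows in the picture. A call takes as long as a camera call. They do not tell look-alikes from the thing itself.
- recognise(picture, target): "location" ([x, y, z] in m, in world coordinates, good to about 4 mm: the middle of the surface that is visible of it).
- cut_out(picture, target): "region" (480x640 bool, what is visible of it).
- mark_of(picture, target): "location" ([x, y, z] in m, in world coordinates, good to about 4 mm: a listed point, or the origin of a listed thing).
The state is a dict: "time_s": time; "q": joint angles; "joint_vel": joint speeds; "tau": joint torques, N m; "eef_pos": TCP position; "tcp_rot": TCP orientation; "wrist_force": force on the tool from outside, world axes, zero at the start; "moment": the same for the moment, N m; "opening": finger opening in m.
Only numpy, scipy, OpenCV 4.12 (cv2) and the standard library are available. Lean on these libraries where they do the work, as an engineer would, in place of code of your own. Each camera call takes 0.05 s, during which the arm holds its last target.

TASK

The battery pack in the black charger is full: pull it out by its white nose end, lay it flat on the blue mat, let go, and take it again by its green tail. Hook its black tongue under the lip of the lamp's orange battery bay, swing the tail down until the pack lies fully home and flat in the bay, and let go; only then flip the lamp's red toggle switch on. Leave everything else on the shelf where it is.

Things in the scene. Friction and masses are not known exactly. Their poses are not given: they have to be found in the camera images.
- pack_mid (a point): Centre of the loose battery pack (about 0.3 kg), half-way up. 132 mm long in all (x), 42 wide (y), 34 high (z); flat sides, gripped across the 42 mm. Its own -x is the nose, +x the tail, z up as it lies at the start. White and green body from x = -46 to +66 mm, green from +22 on; black tongue from x = -66 to -46 mm, 30 wide, 8 thick, flush with the underside (z = -17 to -9 mm).
- pack_tongue (a point): On the pack, middle of the lower edge of the tongue's tip: 66 mm to the pack's -x and 17 mm below its centre. Same axes as the pack.
- charger: Black charger, fixed; base 170 x 110 mm, 6 thick; origin under the lying pack's centre; -x is its open side. At the start the pack lies in it, same axes, nose to -x, underside 10 mm above the shelf on a 34 mm wide rail; its tail is in a hood, closed above, behind and at both sides. The nose half is in the open.
- charger_mouth (a point): Middle of the hood's mouth, 27 mm above the shelf (height of the pack's centre); charger axes. The hood reaches 66 mm from here to +x; outside 54 mm high and 71 wide; 2.5 mm free each side of the pack and 4 mm above it. So the pack must be drawn level to the charger's -x, some 70 mm, before it can be lifted.
- mat: Blue flat put-down mat, fixed, 190 x 120 mm (x, y), 3 mm thick; origin at the centre of its underside, on the shelf.
- lamp: Service lamp, fixed; origin on the shelf. Dark base plate 22 mm high, x = -100 to +100, y = -160 to +90 mm. Orange battery bay along x at y = +35 mm, its nose end with the lip at -x. Toggle switch at x = -45, y = -60 mm. Yellow drum head, 72 mm across, at x = +45, y = -125 mm, up to 117 mm above the shelf.
- lamp_seat (a point): Where the pack's centre is when home (same axes, nose to -x). Bay floor 36 mm wide, 17 mm below this (26 above the shelf). Nose wall's inner face at x = -68.5 mm, end stop's at +68.5: 5 mm play end to end. Side walls only beside the nose half, x = -68.5 to +3.5 mm, 48 apart (3 mm free each side), flared at the top, to 23 above the bay floor. Beside the tail half fingers have room down to the base plate.
- lamp_lip (a point): Middle of the lower edge of the lip's free end, 14 mm above the bay floor; lamp axes. The lip juts 10 mm from the nose wall to here and is 5 mm thick. The pack goes in only nose first, tail raised some 15 to 20 degrees, tongue pushed under the lip to the nose wall, then the tail swung down about the tongue's tip.
- lamp_stop (a point): Middle of the upper inner edge of the bay's end stop behind the pack's tail: 10 mm above the bay floor, 137 mm from the nose wall; the stop is 10 mm thick and 50 wide. Lamp axes.
- switch (a joint): The lamp's toggle switch: 0 = off, lever leaning to the lamp's -x; 1.0 rad = on, leaning to +x (equal angles either side of upright). It stays where it is left; about 1.5 N at the ball moves it. May start up to 0.15.
- switch_tip (a point): Centre of the red ball (26 mm across) at the end of the toggle lever; rides with the lever, whose axis lies 45 mm below along the lever, parallel to the lamp's y (at 32 mm above the shelf). The black housing round the axis is 70 x 50 mm with its top 35 mm above the shelf.
- tape: Roll of brown packing tape lying flat, 96 mm across, 48 mm high; origin under its centre. Leave alone.
- screwdriver: Screwdriver with a black handle lying down, about 190 mm long along its x. Leave alone.
- funnel: Small white funnel standing mouth down, 72 mm across, 78 mm high; origin under its centre. Leave alone.
- oiler: Blue bottle, 48 mm across, 120 mm high; origin under its centre. Leave alone.
- jar: Glass jar with a steel cap, 50 mm across, 70 mm high; origin under its centre. Leave alone.
- fusebox: Small cardboard box, 90 x 60 x 40 mm; origin under its centre. Leave alone.
Things that resemble listed ones, but are neither listed nor needed, are in the scene too. Leave any turquoise look-alike of the part that bears pack_mid alone.

How it is judged:
On the way, in this order (a step that is already met when the one before it is completed fails the run):
1. the pack lies flat on the blue mat, let go and at rest (contact force between pack and mat above 0.5 N and angle between pack_mid's own z axis and vertical below 0.1 rad and height (world z) of pack_mid below 0.026 m and contact force between the fingers and pack below 0.05 N and linear speed of pack below 0.02 m/s), for 0.1 s.
2. the pack is home and flat in the lamp's bay, tongue under the lip, and let go (x of pack_mid in the frame of lamp_seat between -0.004 and 0.004 m and y of pack_mid in the frame of lamp_seat between -0.005 and 0.005 m and z of pack_mid in the frame of lamp_seat between -0.003 and 0.003 m and angle between the z axis of pack_mid and the z axis of lamp_seat, either way round below 0.05 rad and angle between the x axis of pack_mid and the x axis of lamp_seat, either way round below 0.1 rad and contact force between the fingers and pack below 0.05 N and linear speed of pack below 0.02 m/s), for 0.2 s.
3. the toggle switch is flipped on (value of joint switch above 0.85 rad), for 0.1 s.
At the end, for the whole second after the job is handed in: The pack is home in the lamp's bay: its centre within 4 mm of the seat point along, 5 mm across and 3 mm in height, flat to 0.05 rad, tongue under the lip, released and at rest; the switch reads above 0.85 rad (x of pack_mid in the frame of lamp_seat between -0.004 and 0.004 m and y of pack_mid in the frame of lamp_seat between -0.005 and 0.005 m and z of pack_mid in the frame of lamp_seat between -0.003 and 0.003 m and angle between the z axis of pack_mid and the z axis of lamp_seat, either way round below 0.05 rad and angle between the x axis of pack_mid and the x axis of lamp_seat, either way round below 0.1 rad and linear speed of pack below 0.02 m/s and value of joint switch above 0.85 rad); the robot touches nothing.
It fails at once if a bystander is displaced by more than 25 mm (distance of any of tape, screwdriver, funnel, oiler, jar, fusebox from where it was at the start of the episode above 0.025 m).
It also fails if it takes over 64 s, if anything falls off the work surface, if the arm or the gripper's body presses on something with over 40 N, if the wrist force passes 120 N, or if a joint passes its speed limit or range.

## Working session

There is one attempt and no reset: what is moved stays moved. The work goes in short steps, Python scripts to look and compute and a tool call to move; the robot and the scene stay as the last step left them, time stands still between calls to the robot, and variables do not carry over. Pictures are saved under pics/ and viewed, and the job is handed in when it is done.

Besides the shell and the picture viewer there is one more tool, called as name(argument=value, ...), one argument or row to a line, values as JSON. move_arm: Moves the arm, as the interface text tells. Its arguments: {"type":"object","properties":{"increments":{"type":"array"}},"required":["increments"]}

```bash
mkdir -p pics; ls
cat > h.py <<'E'
import numpy as np, cv2
from plant import *
def shot(n,fn):
    s=read_state(); p=camera(n); cv2.imwrite('pics/'+fn,p['frame']); return s,p
E
python3 - <<'E'
from h import *
s,p=shot('top','t0.png'); print(s['time_s'],s['eef_pos'],s['tcp_rot'],s['opening'],s['wrist_force'])
for n in ['pack_mid','pack_tongue','charger','charger_mouth','mat','lamp','lamp_seat','lamp_lip','lamp_stop','switch_tip','tape','screwdriver','funnel','oiler','jar','fusebox']:
    print(n,[(np.round(d['location'],4).tolist(),round(d['confidence'],2)) for d in mark_of(p,n)][:4])
s,p=shot('side','s0.png')
for n in ['pack_mid','pack_tongue','charger','charger_mouth','mat','lamp','lamp_seat','lamp_lip','lamp_stop','switch_tip']:
    print(n,[(np.round(d['location'],4).tolist(),round(d['confidence'],2)) for d in mark_of(p,n)][:4])
print(read_state()['time_s'])
E
```

```text
pics
0.0 [0.27101112 0.56287703 0.19360673] [[-9.00966531e-01  4.33888155e-01 -6.15345096e-04]
 [ 4.33888573e-01  9.00965998e-01 -9.88246280e-04]
 [ 1.25616653e-04 -1.15736803e-03 -9.99999322e-01]] 0.08557410045566392 [ 0.2864189  -1.50817542  0.57672754]
pack_mid [([0.6973, 0.4512, 0.0186], 0.72), ([0.5513, 0.2996, 0.0252], 0.65), ([0.3566, 0.2136, 0.0168], 0.61)]
pack_tongue [([0.4855, 0.3082, 0.0132], 0.9), ([0.7562, 0.4402, -0.0019], 0.89)]
charger [([0.5542, 0.2977, 0.001], 0.8), ([0.4697, -0.2651, 0.0391], 0.33)]
charger_mouth [([0.5641, 0.2992, 0.029], 0.75), ([0.5531, 0.2982, 0.0003], 0.65), ([0.5402, -0.2858, 0.0019], 0.22)]
mat [([0.4469, -0.0002, -0.0005], 0.82), ([0.5538, 0.3014, 0.0037], 0.52)]
lamp [([0.5403, -0.2836, 0.0007], 0.56)]
lamp_seat [([0.5305, -0.2487, 0.044], 0.73)]
lamp_lip [([0.471, -0.2647, 0.0411], 0.88)]
lamp_stop [([0.6003, -0.2365, 0.0394], 0.58)]
switch_tip [([0.4879, -0.3604, 0.0707], 0.62), ([0.7421, 0.2607, 0.0015], 0.39), ([0.5651, 0.3002, 0.0274], 0.33)]
tape [([0.7207, -0.0224, -0.0002], 0.92)]
screwdriver [([0.8028, -0.0591, 0.0009], 0.56), ([
[... 186 characters left out ...]
r [([0.7549, 0.0988, 0.0007], 0.83)]
fusebox [([0.7501, -0.2825, -0.0027], 0.65)]
pack_mid [([0.356, 0.2127, 0.0144], 0.96), ([0.6939, 0.4524, 0.0161], 0.87)]
pack_tongue [([0.4091, 0.2593, 0.0006], 0.83), ([0.757, 0.4421, 0.003], 0.73), ([0.4871, 0.3057, 0.0098], 0.72)]
charger [([0.5487, 0.2994, -0.0009], 0.79)]
charger_mouth [([0.562, 0.2978, 0.0255], 0.94)]
mat [([0.4488, -0.0041, -0.0022], 0.62)]
lamp [([0.534, -0.2826, 0.0015], 0.58)]
lamp_seat [([0.5334, -0.247, 0.0436], 0.63)]
lamp_lip [([0.4725, -0.2651, 0.0383], 0.8), ([0.5523, 0.2984, -0.0021], 0.46)]
lamp_stop [([0.5999, -0.2323, 0.0361], 0.91)]
switch_tip [([0.4881, -0.3549, 0.0713], 0.68), ([0.5317, -0.2481, 0.0415], 0.32)]
1.4
```

View pics/t0.png

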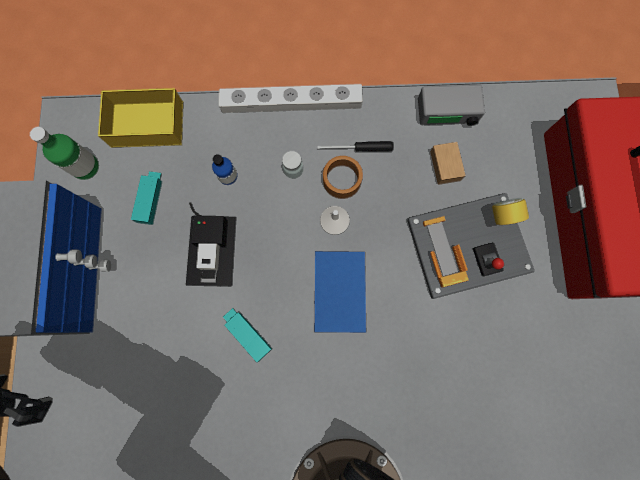

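View pics/s0.png

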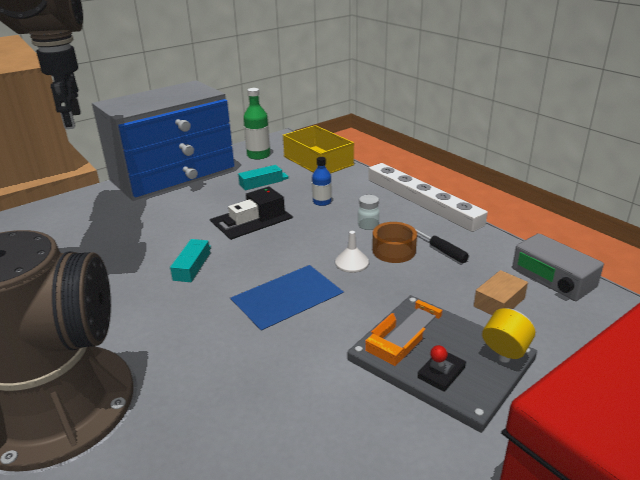

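Candidates for the pack (top picture): white-nosed pack in the black charger at (207,258), turquoise look-alikes at (147,197) and (247,335). The one in the charger is right. Next I'll check it in a crop and fit the yaws.

```bash
cat >> h.py <<'E'
def bp(p,uv,z):
    f=240/np.tan(np.radians(p['vfov'])/2); T=np.linalg.inv(p['world_to_cam'])
    uv=np.atleast_2d(uv).astype(float)
    d=np.c_[(uv[:,0]-p['cx'])/f,(uv[:,1]-p['cy'])/f,np.ones(len(uv))]@T[:3,:3].T
    o=T[:3,3]; return o+d*((z-o[2])/d[:,2])[:,None]
def toolcam(p,s):
    T=np.eye(4);T[:3,:3]=s['tcp_rot'];T[:3,3]=s['eef_pos']
    p['world_to_cam']=np.linalg.inv(T@p['T_tool_cam']); return p
E
python3 - <<'E'
from h import *
s,p=shot('top','t1.png')
c=cv2.resize(p['frame'][190:300,170:280],None,fx=5,fy=5,interpolation=cv2.INTER_CUBIC);cv2.imwrite('pics/c1.png',c)
c=cv2.resize(p['frame'][185:305,400:540],None,fx=5,fy=5,interpolation=cv2.INTER_CUBIC);cv2.imwrite('pics/c2.png',c)
for n,z in [('charger',.006),('mat',.003),('lamp',.022),('pack_mid',.044)]:
    for r in cut_out(p,n)[:3]:
        v,u=np.nonzero(r['region']); w=bp(p,np.c_[u,v],z)[:,:2].astype(np.float32)
        print(n,round(r['confidence'],2),len(u),(u.mean(),v.mean()),cv2.minAreaRect(w*1000))
print(p['cx'],p['cy'],np.linalg.inv(p['world_to_cam'])[:3,3])
E
```

```text
charger 0.85 2515 (np.float64(211.66361829025846), np.float64(247.98846918489065)) ((568.3321533203125, 299.763671875), (110.96723175048828, 197.26068115234375), 87.63042449951172)
mat 0.29 676 (np.float64(208.02662721893492), np.float64(259.2692307692308)) ((531.2061767578125, 308.27191162109375), (51.19443893432617, 84.78988647460938), 87.30916595458984)
lamp 0.64 9259 (np.float64(471.32260503294094), np.float64(243.96101090830544)) ((549.2915649414062, -332.23419189453125), (201.14358520507812, 291.6384582519531), 12.826580047607422)
pack_mid 0.94 1214 (np.float64(246.42998352553542), np.float64(334.832784184514)) ((356.13592529296875, 210.8565216064453), (130.29104614257812, 48.64329528808594), 41.70836639404297)
pack_mid 0.91 592 (np.float64(208.05236486486487), np.float64(259.5185810810811)) ((523.408203125, 298.0290832519531), (44.57685470581055, 79.04246520996094), 87.78829193115234)
pack_mid 0.85 1166 (np.float64(146.74614065180103), np.float64(197.88765008576328)) ((682.8961791992188, 445.46783447265625), (55.90750503540039, 130.61361694335938), 80.61114501953125)
321.2959359377108 231.3464002808728 [0.35589069 0.03776025 1.09049877]
```

View pics/c1.png

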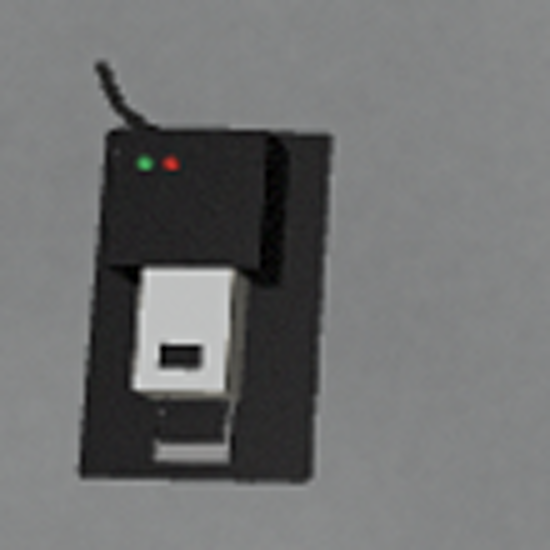

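View pics/c2.png

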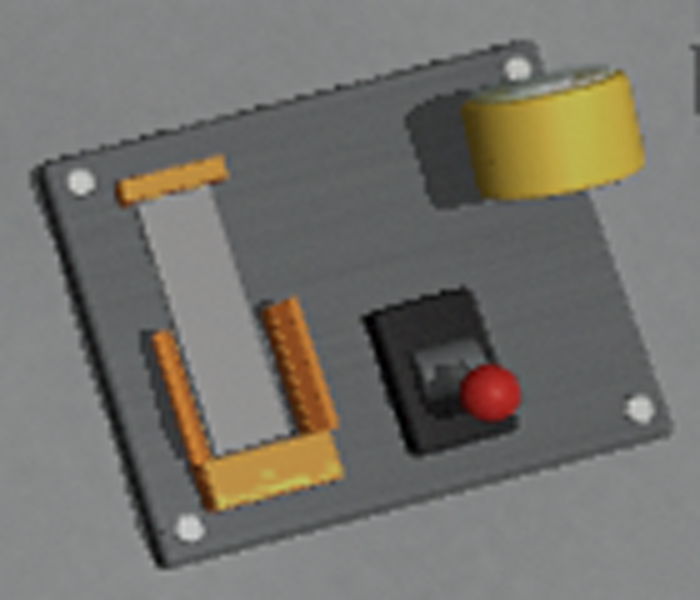

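The crop shows the white pack with its black tongue toward the robot; charger base corners are at crop (80,476), (311,482), (331,135). The lamp crop shows base corners (165,567), (670,430), (532,43), (38,165).

Run:
```python
from h import *
s,p=shot('top','t2.png')
a=bp(p,np.array([[80,476],[311,482],[331,135]])/5+[170,190],.006);print(np.round(a,4))
d=a[2]-a[1];print('charger yaw',np.degrees(np.arctan2(d[1],d[0])), np.linalg.norm(d)); d=a[0]-a[1];print(np.degrees(np.arctan2(-d[0],d[1])),np.linalg.norm(d)); print('centre',(a[0]+a[2])/2)
w=bp(p,np.array([[134,389],[228,396],[236,268],[142,265]])/5+[170,190],.044);print(np.round(w,4)); 
for i,j in((0,3),(1,2)): d=w[j]-w[i];print('pack',np.degrees(np.arctan2(d[1],d[0])))
l=bp(p,np.array([[165,567],[670,430],[532,43],[38,165]])/5+[400,185],.022);print(np.round(l,4))
for i,j in((0,3),(1,2)): d=l[j]-l[i];print('lamp',np.degrees(np.arctan2(d[1],d[0])),np.linalg.norm(d))
for i,j in((0,1),(3,2)): d=l[i]-l[j];print('lamp',np.degrees(np.arctan2(-d[0],d[1])),np.linalg.norm(d))
# wall
f=bp(p,np.array([[218,455],[292,432],[213,188],[140,207]])/5+[400,185],.026);print(np.round(f,4))
for i,j in((0,3),(1,2)): d=f[j]-f[i];print('floor',np.degrees(np.arctan2(d[1],d[0])),np.linalg.norm(d))
s,p=shot('wrist','w0.png'); print(p['T_tool_cam'],p['vfov'])
```

```text
[[0.4732 0.3577 0.006 ]
 [0.4667 0.2487 0.006 ]
 [0.635  0.2402 0.006 ]]
charger yaw -2.88074642992281 0.16853066862042335
-3.4378820483194152 0.10921522376390409
centre [0.55411856 0.29895427 0.006     ]
[[0.5082 0.3228 0.044 ]
 [0.5035 0.2796 0.044 ]
 [0.5631 0.2768 0.044 ]
 [0.566  0.3205 0.044 ]]
pack -2.304362486730481
pack -2.6910566530635913
[[ 0.4216 -0.2175  0.022 ]
 [ 0.4768 -0.458   0.022 ]
 [ 0.6665 -0.4163  0.022 ]
 [ 0.6141 -0.1731  0.022 ]]
lamp 12.98724053689817 0.19755077145983824
lamp 12.421253980591652 0.1941960375886611
lamp 12.928605701227783 0.24679758942741442
lamp 12.154115646306671 0.24874205713920822
[[ 0.472  -0.2455  0.026 ]
 [ 0.4815 -0.2808  0.026 ]
 [ 0.599  -0.2546  0.026 ]
 [ 0.591  -0.2192  0.026 ]]
floor 12.471447868260846 0.12188425467718016
floor 12.559985310942723 0.1204248794490182
[[ 2.71224886e-04 -9.61807672e-01 -2.73726011e-01  6.98342715e-02]
 [ 9.99999963e-01  2.67412579e-04  5.12388495e-05 -1.01883369e-03]
 [ 2.39158599e-05 -2.73726015e-01  9.61807709e-01 -1.79401624e-01]
 [ 0.00000000e+00  0.00000000e+00  0.00000000e+00  1.00000000e+00]] 62.49301827736308
```

move_arm(
  increments=[
    [[0, 0, 0, -0.0275, -0.04, 0, 0.085], [0, 0, 0, -0.0275, -0.04, 0, 0.085], [0, 0, 0, -0.0275, -0.04, 0, 0.085], [0, 0, 0, -0.0275, -0.04, 0, 0.085], [0, 0, -7.6, 0, 0, 0, 0.085], [0, 0, -7.6, 0, 0, 0, 0.085], [0, 0, -7.7, 0, 0, 0, 0.085], [0, 0, 0, -0.046, -0.012, 0.008, 0.085], [0, 0, 0, -0.046, -0.012, 0.008, 0.085], [0, 0, 0, -0.046, -0.012, 0.008, 0.085], [0, 0, 0, -0.046, -0.012, 0.008, 0.085], [0, 0, 0, -0.045, -0.011, 0.008, 0.085]],
  ],
)

```text
time_s: 3.25
eef_pos: [0.5282, 0.3004, 0.154]
tcp_rot: [[-0.999, 0.049, 0.0], [0.049, 0.999, 0.0], [-0.0, 0.0, -1.0]]
wrist_force: [0.3, 0.9, 0.7]
opening: 0.0848
```

Run:
```python
from h import *
s,p=shot('wrist','w1.png'); print(s['time_s'],s['eef_pos'],s['tcp_rot'])
p2=toolcam(dict(p),s)
for n in ['pack_mid','pack_tongue','charger','charger_mouth']:
    print(n,[(np.round(d['location'],4).tolist(),round(d['confidence'],2)) for d in mark_of(p,n)][:3])
```

```text
3.25 [0.52822937 0.30042077 0.15400819] [[-9.98784456e-01  4.92905245e-02  2.34294967e-04]
 [ 4.92905695e-02  9.98784463e-01  1.90296419e-04]
 [-2.24630362e-04  2.01613638e-04 -9.99999954e-01]]
pack_mid [([0.5545, 0.3014, 0.0251], 0.74)]
pack_tongue [([0.4867, 0.3049, 0.0072], 0.7), ([0.4033, 0.2613, -0.0048], 0.59)]
charger []
charger_mouth [([0.4885, 0.3014, 0.009], 0.66), ([0.5605, 0.297, 0.0229], 0.63)]
```

View pics/w1.png

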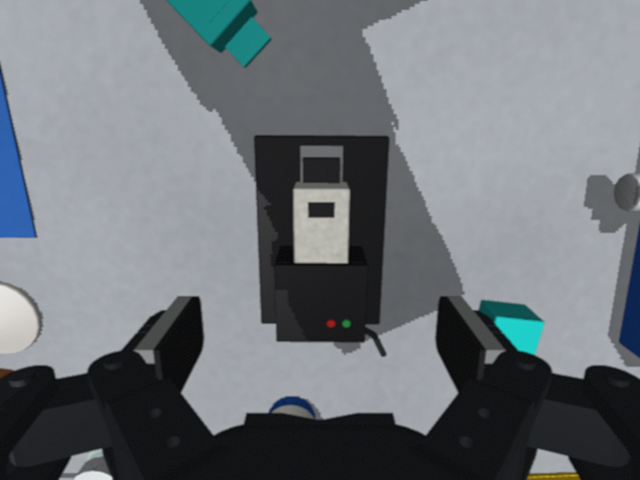

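The wrist view shows the pack's white top with corners about (294,190), (349,190), (349,263), (294,263), parallel to the picture edges. I'll turn those into world positions.

Run:
```python
from h import *
s,p=shot('wrist','w2.png'); toolcam(p,s)
cv2.imwrite('pics/c3.png',cv2.resize(p['frame'][125:275,240:400],None,fx=4.5,fy=4,interpolation=cv2.INTER_CUBIC))
w=bp(p,[[294,190],[349,190],[349,263],[294,263]],.044);print(np.round(w,4))
w=bp(p,[[255,136],[388,136]],.006);print(np.round(w,4),w.mean(0))
```

```text
[[0.5048 0.2827 0.044 ]
 [0.5068 0.3233 0.044 ]
 [0.5641 0.3216 0.044 ]
 [0.562  0.2789 0.044 ]]
[[0.4659 0.2515 0.006 ]
 [0.4712 0.3584 0.006 ]] [0.46852112 0.30496888 0.006     ]
```

View pics/c3.png

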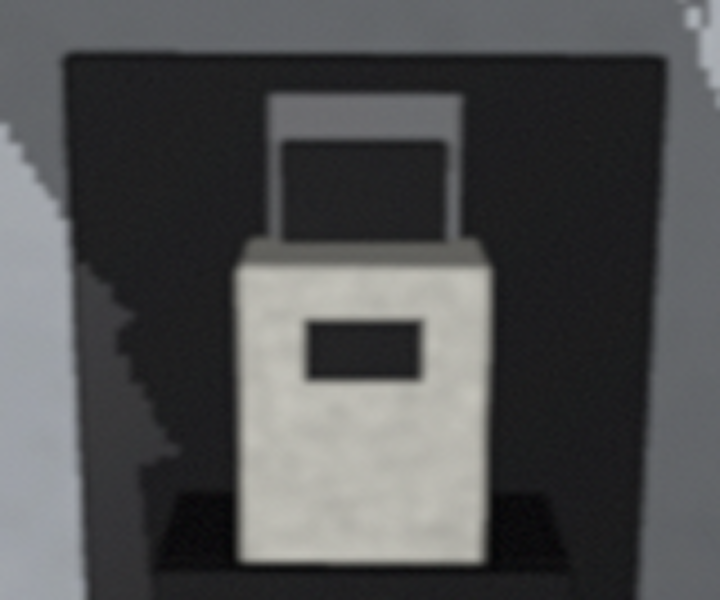

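move_arm(
  increments=[
    [[0, 0, 0, 0.002, 0.0012, 0.04, 0.085], [0, 0, 0, 0, 0, 0.04, 0.085], [0, 0, 0, 0, 0, 0.035, 0.085], [0, 0, 0, 0, 0, 0.025, 0.085], [0, 0, 0, 0, 0, 0, 0.085], [0, 0, 0, 0, 0, 0, 0.03], [0, 0, 0, 0, 0, 0, 0.03], [0, 0, 0, 0, 0, 0, 0.03], [0, 0, 0, 0, 0, 0, 0.03], [0, 0, 0, 0, 0, 0, 0.03]],
  ],
)

```text
time_s: 4.8
eef_pos: [0.5248, 0.3024, 0.0143]
tcp_rot: [[-0.999, 0.049, 0.0], [0.049, 0.999, 0.0], [-0.0, 0.0, -1.0]]
wrist_force: [0.2, -0.2, 0.5]
opening: 0.0296
```

The opening of 30 mm is below the pack's 42 mm, so the fingers may have closed on nothing. I'll look.

Run:
```python
from h import *
s,p=shot('wrist','w3.png'); print(s['opening'],s['wrist_force'])
s,p=shot('side','s3.png'); cv2.imwrite('pics/c4.png',cv2.resize(p['frame'][60:300,120:440],None,fx=2.4,fy=2.4))
```

```text
0.029568545189439514 [ 0.18370124 -0.20166015  0.54088332]
```

View pics/w3.png

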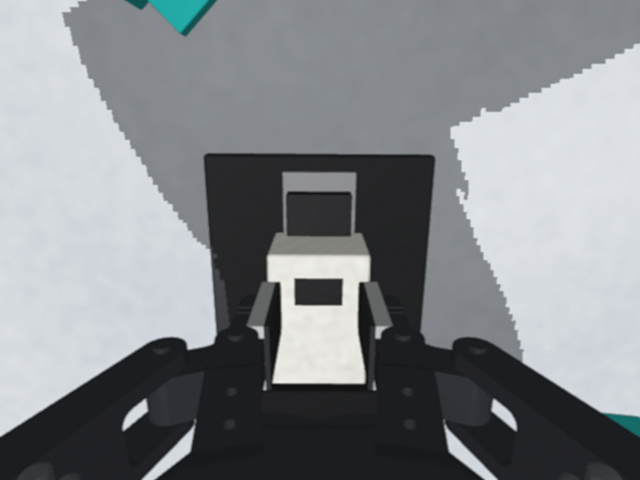

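View pics/c4.png

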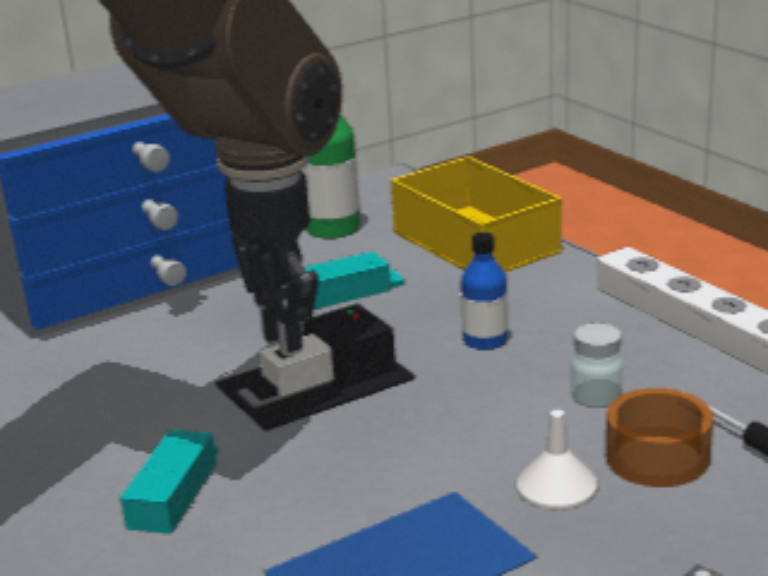

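move_arm(
  increments=[
    [[0, 0, 0, 0, 0, 0, 0.01], [0, 0, 0, 0, 0, 0, 0.01], [0, 0, 0, 0, 0, 0, 0.01]],
  ],
)

```text
time_s: 5.28
eef_pos: [0.5247, 0.3024, 0.0142]
tcp_rot: [[-0.999, 0.049, 0.0], [0.049, 0.999, 0.0], [-0.0, 0.0, -1.0]]
wrist_force: [-1.1, -0.1, 0.7]
opening: 0.0097
```

Run:
```python
from h import *
s,p=shot('wrist','w4.png'); print(s['opening'],s['wrist_force'])
```

```text
0.009725539068043238 [-1.05863051 -0.13106783  0.70357743]
```

View pics/w4.png

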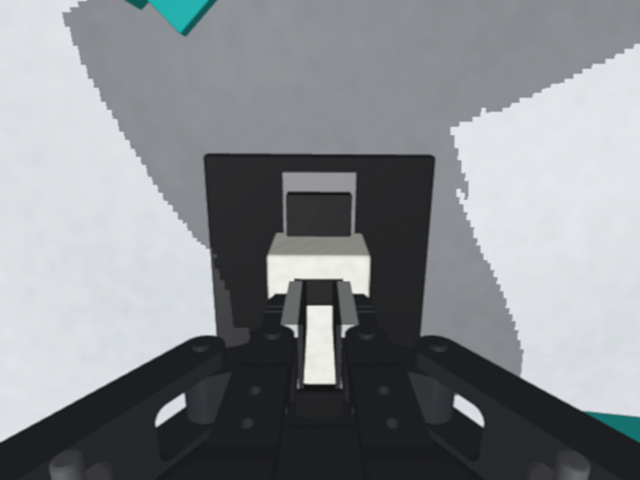

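The fingers seem to have closed above the pack even though the TCP reads z = 0.014. I'll project the reported TCP into the pictures to check.

```bash
cat >> h.py <<'E'
def pj(p,X):
    f=240/np.tan(np.radians(p['vfov'])/2); X=np.atleast_2d(X); c=X@p['world_to_cam'][:3,:3].T+p['world_to_cam'][:3,3]
    return np.c_[p['cx']+f*c[:,0]/c[:,2],p['cy']+f*c[:,1]/c[:,2]]
E
python3 - <<'E'
from h import *
s,p=shot('wrist','w5.png'); toolcam(p,s); x=s['eef_pos']; up=np.array([0,0,1.])
print(pj(p,[x,x+.019*up,x+.03*up,x+.05*up]))
s,p=shot('side','s5.png')
print(pj(p,[x,x+.019*up,x+.03*up,x+.05*up]))
im=p['frame'].copy()
cv2.imwrite('pics/c5.png',cv2.resize(im[150:250,190:310],None,fx=6,fy=6,interpolation=cv2.INTER_CUBIC))
s,p=shot('top','t5.png'); print(pj(p,[x,x+.03*up]))
E
```

```text
[[320.75255994 270.48479719]
 [320.92093959 286.34292893]
 [321.03568847 297.15007056]
 [321.28761972 320.87715824]]
[[239.64750638 218.10410851]
 [238.88652303 211.1232136 ]
 [238.44099001 207.03610819]
 [237.62142778 199.51783891]]
[[209.0135106  262.25326389]
 [205.84588132 260.33645855]]
```

View pics/c5.png

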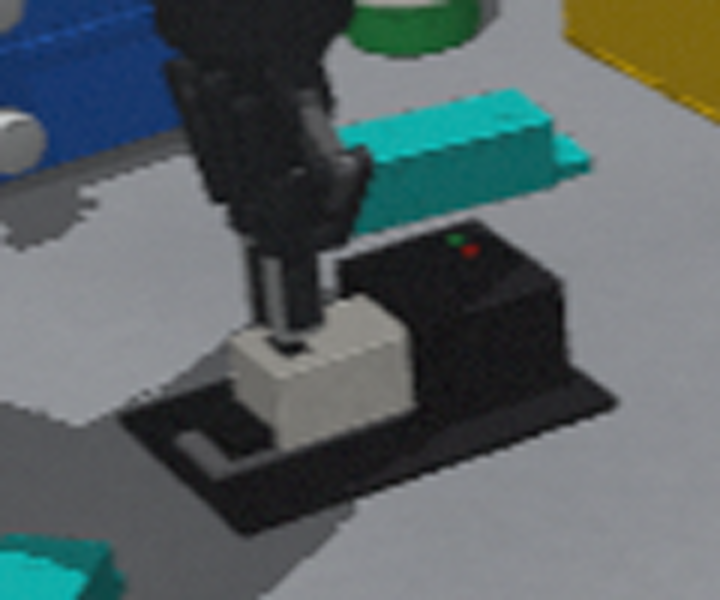

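Both views show that the real fingertips end about 33 mm short of the reported TCP when shut, and about 46 mm short when open. They are hovering at the pack's top face, which explains the empty close. I'll open, go lower in steps and watch the force.

move_arm(
  increments=[
    [[0, 0, 0, 0, 0, 0, 0.085], [0, 0, 0, 0, 0, 0, 0.085], [0, 0, 0, 0, 0, 0, 0.085], [0, 0, 0, 0, 0, 0, 0.085], [0, 0, 0, 0, 0, 0.01, 0.085], [0, 0, 0, 0, 0, 0.01, 0.085], [0, 0, 0, 0, 0, 0.01, 0.085], [0, 0, 0, 0, 0, 0, 0.085]],
  ],
)

```text
time_s: 6.48
eef_pos: [0.5243, 0.3022, -0.0169]
tcp_rot: [[-0.999, 0.049, -0.002], [0.049, 0.999, -0.001], [0.002, -0.001, -1.0]]
wrist_force: [0.8, -0.2, -0.1]
opening: 0.0849
```

Run:
```python
from h import *
s,p=shot('side','s6.png'); print(s['opening'],s['wrist_force'],s['eef_pos'])
cv2.imwrite('pics/c6.png',cv2.resize(p['frame'][150:250,190:310],None,fx=6,fy=6,interpolation=cv2.INTER_CUBIC))
```

```text
0.08489191250552079 [ 0.84707087 -0.17185235 -0.08143966] [ 0.52425162  0.30216993 -0.01694225]
```

View pics/c6.png

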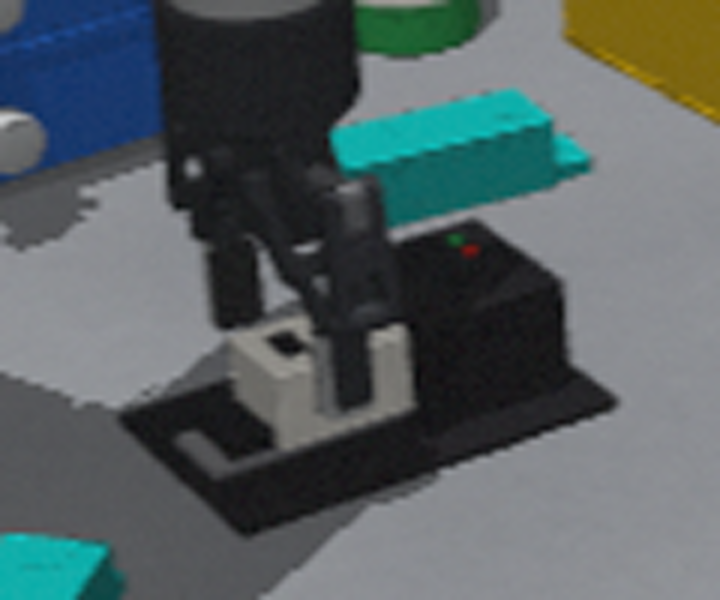

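TCP now reads -0.017 with no contact, which confirms the offset, and the fingers straddle the pack. Closing now.

move_arm(
  increments=[
    [[0, 0, 0, 0, 0, 0, 0.03], [0, 0, 0, 0, 0, 0, 0.03], [0, 0, 0, 0, 0, 0, 0.03], [0, 0, 0, 0, 0, 0, 0.03], [0, 0, 0, 0, 0, 0, 0.03]],
  ],
)

```text
time_s: 7.15
eef_pos: [0.525, 0.3025, -0.0152]
tcp_rot: [[-0.999, 0.049, 0.001], [0.049, 0.999, 0.0], [-0.001, 0.0, -1.0]]
wrist_force: [-1.7, -0.7, 5.7]
opening: 0.0404
```

move_arm(
  increments=[
    [[0, 0, 0, 0, 0, -0.001, 0.03], [0, 0, 0, 0.01, 0, 0, 0.03], [0, 0, 0, 0.015, 0, 0, 0.03], [0, 0, 0, 0.02, 0, 0, 0.03], [0, 0, 0, 0.02, 0, 0, 0.03], [0, 0, 0, 0.015, 0, 0, 0.03], [0, 0, 0, 0, 0, 0, 0.03]],
  ],
)

```text
time_s: 8.02
eef_pos: [0.4436, 0.3064, -0.0147]
tcp_rot: [[-0.999, 0.048, -0.001], [0.048, 0.999, -0.0], [0.001, -0.0, -1.0]]
wrist_force: [-0.1, 0.4, -3.9]
opening: 0.0406
```

Run:
```python
from h import *
s,p=shot('side','s7.png'); print(s['opening'],s['wrist_force'],s['eef_pos'])
cv2.imwrite('pics/c7.png',cv2.resize(p['frame'][150:250,180:300],None,fx=6,fy=6,interpolation=cv2.INTER_CUBIC))
s,p=shot('top','t7.png');cv2.imwrite('pics/d7.png',cv2.resize(p['frame'][190:310,160:300],None,fx=4,fy=4,interpolation=cv2.INTER_CUBIC))
```

```text
0.04062506461183705 [-0.12678296  0.36296702 -3.90041683] [ 0.44359055  0.30639604 -0.01471355]
```

View pics/c7.png

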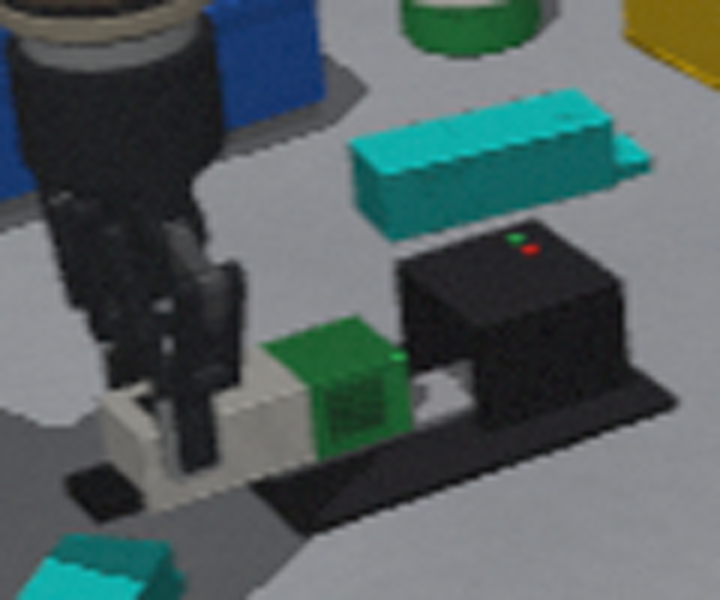

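View pics/d7.png

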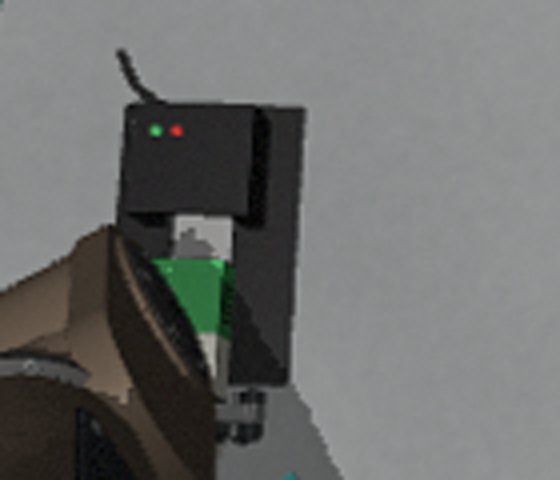

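The pack is drawn clear: the green tail is visible and there is a gap to the hood. Next I'll lift and carry it to the mat.

move_arm(
  increments=[
    [[0, 0, 0, 0, 0, -0.03, 0.03], [0, 0, 0, 0, 0, -0.04, 0.03], [0, 0, 0, 0, 0, -0.02, 0.03], [0, 0, 0, -0.002, -0.0382, 0, 0.03], [0, 0, 0, -0.002, -0.0382, 0, 0.03], [0, 0, 0, -0.002, -0.0382, 0, 0.03], [0, 0, 0, -0.002, -0.0382, 0, 0.03], [0, 0, 0, -0.002, -0.0382, 0, 0.03], [0, 0, 0, -0.002, -0.0382, 0, 0.03], [0, 0, 0, -0.002, -0.0382, 0, 0.03], [0, 0, 0, -0.002, -0.0382, 0, 0.03], [0, 0, 0, 0, 0, 0.03, 0.03]],
  ],
)

```text
time_s: 9.62
eef_pos: [0.4478, -0.0024, 0.0462]
tcp_rot: [[-0.999, 0.053, 0.005], [0.053, 0.999, -0.001], [-0.005, -0.001, -1.0]]
wrist_force: [0.4, -0.3, -4.3]
opening: 0.0407
```

Run:
```python
from h import *
s,p=shot('side','s8.png'); print(s['opening'],s['wrist_force'],s['eef_pos'])
cv2.imwrite('pics/c8.png',cv2.resize(p['frame'][180:340,200:400],None,fx=4,fy=3.7,interpolation=cv2.INTER_CUBIC))
```

```text
0.0407326269330121 [ 0.42538238 -0.27669447 -4.26763689] [ 0.44783366 -0.00235346  0.04616855]
```

View pics/c8.png

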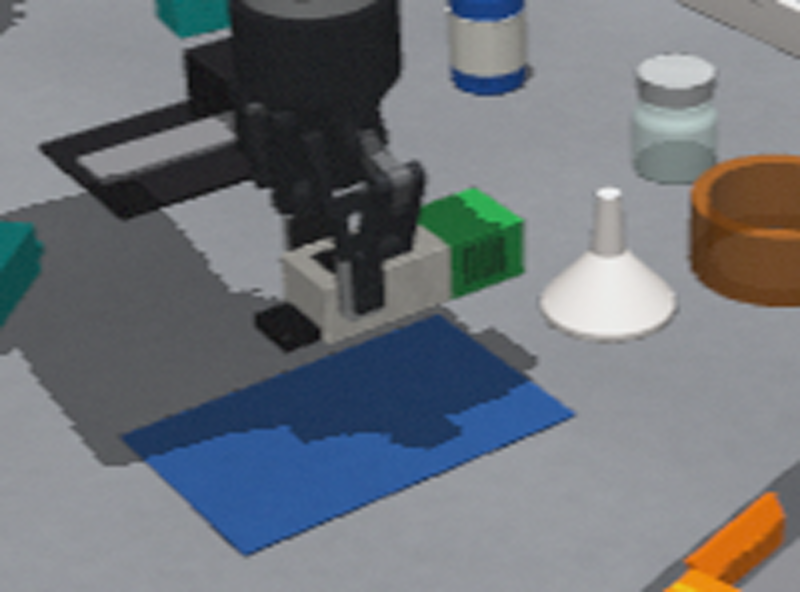

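move_arm(
  increments=[
    [[0, 0, 0, 0.002, 0, 0.03, 0.03], [0, 0, 0, 0.002, 0, 0.025, 0.03], [0, 0, 0, 0, 0, 0.008, 0.03], [0, 0, 0, 0, 0, 0.003, 0.03], [0, 0, 0, 0, 0, 0, 0.03]],
  ],
)

```text
time_s: 10.3
eef_pos: [0.4423, 0.0005, -0.0203]
tcp_rot: [[-0.999, 0.049, 0.001], [0.049, 0.999, -0.0], [-0.001, -0.0, -1.0]]
wrist_force: [0.5, 0.3, -2.8]
opening: 0.0411
```

move_arm(
  increments=[
    [[0, 0, 0, 0, 0, 0.0015, 0.03], [0, 0, 0, 0, 0, 0, 0.03]],
  ],
)

```text
time_s: 10.55
eef_pos: [0.442, 0.0005, -0.022]
tcp_rot: [[-0.999, 0.049, 0.001], [0.049, 0.999, -0.0], [-0.001, 0.0, -1.0]]
wrist_force: [-0.0, -0.0, -3.3]
opening: 0.0407
```

move_arm(
  increments=[
    [[0, 0, 0, 0, 0, 0.0015, 0.03], [0, 0, 0, 0, 0, 0, 0.03]],
  ],
)

```text
time_s: 10.8
eef_pos: [0.4421, 0.0005, -0.0222]
tcp_rot: [[-0.999, 0.049, 0.002], [0.049, 0.999, -0.0], [-0.002, -0.0, -1.0]]
wrist_force: [-4.9, 0.4, 26.2]
opening: 0.0405
```

Run:
```python
from h import *
s,p=shot('side','s9.png'); print(s['opening'],s['wrist_force'],s['eef_pos'])
cv2.imwrite('pics/c9.png',cv2.resize(p['frame'][220:340,220:360],None,fx=5,fy=5,interpolation=cv2.INTER_CUBIC))
```

```text
0.0404765002662789 [-4.85758092  0.35063116 26.22927358] [ 0.44211807  0.00047332 -0.02224562]
```

View pics/c9.png

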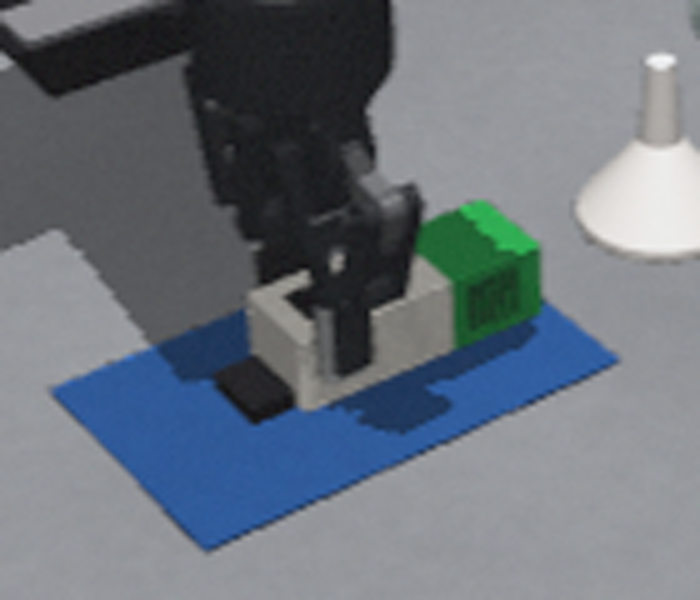

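Pack is on the mat (contact at 26 N). I'll ease off, let go and raise.

move_arm(
  increments=[
    [[0, 0, 0, 0, 0, -0.001, 0.03], [0, 0, 0, 0, 0, 0, 0.06], [0, 0, 0, 0, 0, 0, 0.085], [0, 0, 0, 0, 0, 0, 0.085], [0, 0, 0, 0, 0, 0, 0.085], [0, 0, 0, 0, 0, 0, 0.085], [0, 0, 0, 0, 0, -0.03, 0.085], [0, 0, 0, 0, 0, -0.05, 0.085], [0, 0, 0, 0, 0, -0.05, 0.085], [0, 0, 0, -0.035, 0, -0.02, 0.085], [0, 0, 0, -0.03, 0, 0, 0.085], [0, 0, 0, 0, 0, 0, 0.085]],
  ],
)

```text
time_s: 12.35
eef_pos: [0.508, -0.0028, 0.1272]
tcp_rot: [[-0.999, 0.049, 0.001], [0.049, 0.999, -0.0], [-0.001, -0.0, -1.0]]
wrist_force: [-0.6, 0.1, -0.4]
opening: 0.0852
```

Run:
```python
from h import *
s,p=shot('wrist','w10.png'); print(s['opening'],s['wrist_force'],s['eef_pos'],s['tcp_rot']); toolcam(p,s)
for n in ['pack_mid','pack_tongue']:
    print(n,[(np.round(d['location'],4).tolist(),round(d['confidence'],2)) for d in mark_of(p,n)][:3])
s,p=shot('side','s10.png')
for n in ['pack_mid','pack_tongue']:
    print(n,[(np.round(d['location'],4).tolist(),round(d['confidence'],2)) for d in mark_of(p,n)][:3])
cv2.imwrite('pics/c10.png',cv2.resize(p['frame'][220:340,220:360],None,fx=5,fy=5,interpolation=cv2.INTER_CUBIC))
```

```text
0.08524707007518166 [-0.58560459  0.13810064 -0.37410902] [ 0.50802448 -0.00284941  0.12722297] [[-9.98797819e-01  4.90057091e-02  1.16535539e-03]
 [ 4.90056442e-02  9.98798498e-01 -8.42649043e-05]
 [-1.16808467e-03 -2.70546110e-05 -9.99999317e-01]]
pack_mid [([0.4736, -0.0003, 0.0205], 0.6)]
pack_tongue [([0.4049, 0.0008, 0.0031], 0.74)]
pack_mid [([0.4754, -0.0015, 0.0213], 0.7), ([0.3549, 0.2149, 0.0147], 0.64)]
pack_tongue [([0.7545, 0.4414, 0.0015], 0.96), ([0.4073, 0.26, 0.0002], 0.82), ([0.4007, 0.0048, 0.0017], 0.74)]
```

View pics/w10.png

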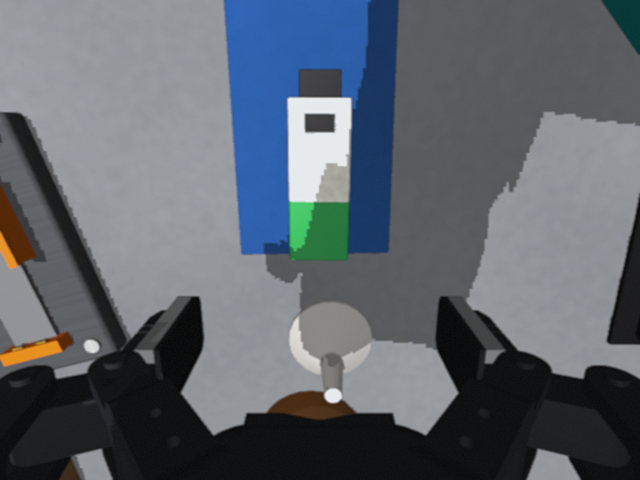

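View pics/c10.png

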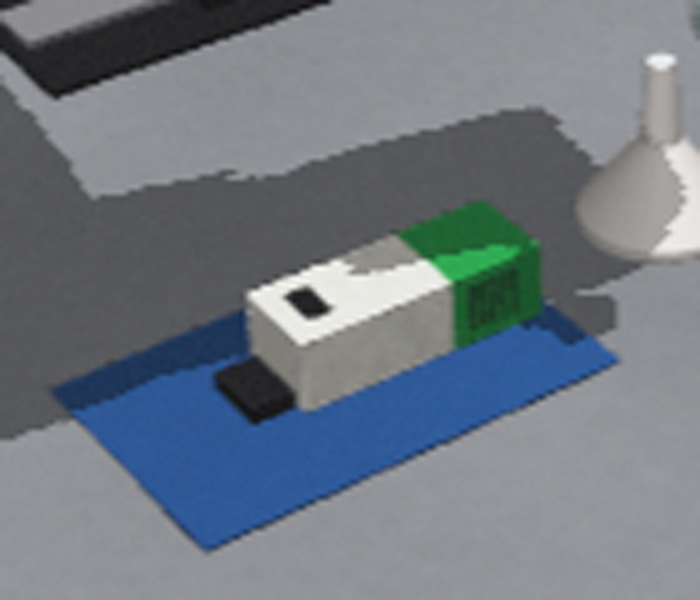

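Pack lies flat on the mat with its nose at (320,98) and tail at (320,260) in the wrist view.

Run:
```python
from h import *
s,p=shot('wrist','w11.png'); toolcam(p,s)
w=bp(p,[[288,98],[351,98],[348,260],[290,260],[290,202],[349,202]],.037);print(np.round(w,4)); print('nose',w[:2].mean(0),'tail',w[2:4].mean(0))
```

```text
[[ 0.4212 -0.0194  0.037 ]
 [ 0.4232  0.0212  0.037 ]
 [ 0.5341  0.0161  0.037 ]
 [ 0.532  -0.0258  0.037 ]
 [ 0.4895 -0.0228  0.037 ]
 [ 0.4915  0.018   0.037 ]]
nose [0.42223309 0.00092592 0.037     ] tail [ 0.53304258 -0.0048278   0.037     ]
```

move_arm(
  increments=[
    [[0, 0, 0, -0.006, -0.001, 0.04, 0.085], [0, 0, 0, 0, 0, 0.045, 0.085], [0, 0, 0, 0, 0, 0.04, 0.085], [0, 0, 0, 0, 0, 0.025, 0.085], [0, 0, 0, 0, 0, 0, 0.085], [0, 0, 0, 0, 0, 0, 0.03], [0, 0, 0, 0, 0, 0, 0.03], [0, 0, 0, 0, 0, 0, 0.03], [0, 0, 0, 0, 0, 0, 0.03], [0, 0, 0, 0, 0, 0, 0.03]],
  ],
)

```text
time_s: 13.95
eef_pos: [0.5133, -0.004, -0.0214]
tcp_rot: [[-0.999, 0.049, 0.002], [0.049, 0.999, -0.0], [-0.002, -0.0, -1.0]]
wrist_force: [-1.7, 1.4, 10.2]
opening: 0.0411
```

Run:
```python
from h import *
s,p=shot('wrist','w12.png'); print(s['opening'],s['wrist_force'],s['eef_pos'],s['q'])
```

```text
0.041059885662454616 [-1.72184153  1.43485339 10.2044434 ] [ 0.51325592 -0.0039923  -0.02144082] [-1.36629487e-01  6.67081156e-01  2.01062441e+00  4.05640302e-04
  4.61771567e-01 -1.65837297e+00]
```

View pics/w12.png

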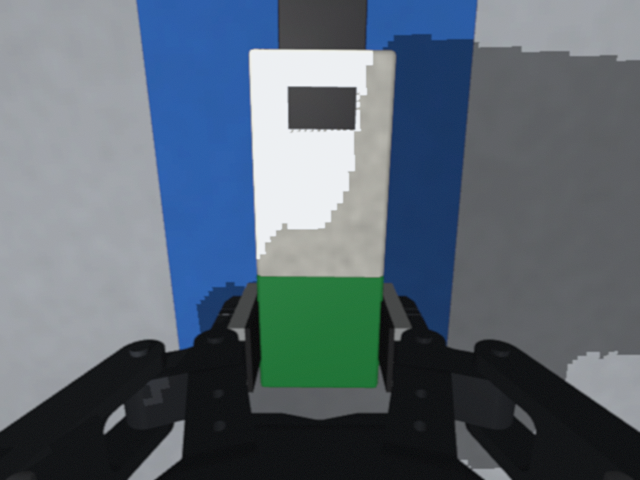

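Green tail is held with the pack still flat. I'll get the pack's pose relative to the tool from the nose edge (250,50)-(395,52).

Run:
```python
from h import *
s,p=shot('wrist','w13.png'); toolcam(p,s); R=s['tcp_rot'];e=s['eef_pos']
w=bp(p,[[250,50],[395,52],[258,276],[383,276]],.037); print(np.round(w,4)); t=(w-e)@R; print('tool',np.round(t,4))
print('width',np.linalg.norm(w[0]-w[1]))
s,p=shot('top','t13.png'); im=p['frame']; 
for n in ['lamp','lamp_seat','lamp_lip','lamp_stop','switch_tip']:
    print(n,[(np.round(d['location'],4).tolist(),round(d['confidence'],2)) for d in mark_of(p,n)][:4])
```

```text
[[ 0.4232 -0.0197  0.037 ]
 [ 0.4257  0.0209  0.037 ]
 [ 0.4912 -0.0238  0.037 ]
 [ 0.4932  0.0172  0.037 ]]
tool [[ 0.0891 -0.0202 -0.0586]
 [ 0.0886  0.0205 -0.0586]
 [ 0.0209 -0.0208 -0.0585]
 [ 0.021   0.0202 -0.0585]]
width 0.040721635287590464
lamp [([0.802, -0.0591, -0.0008], 0.72), ([0.7205, -0.0241, 0.0012], 0.69)]
lamp_seat [([0.529, -0.2491, 0.0444], 0.96)]
lamp_lip [([0.4743, -0.2635, 0.0445], 0.7), ([0.7475, -0.2821, -0.0037], 0.18)]
lamp_stop [([0.5984, -0.2382, 0.0351], 0.75)]
switch_tip [([0.4878, -0.361, 0.0692], 0.45)]
```

move_arm(
  increments=[
    [[0, 0, 0, 0, 0, -0.03, 0.03], [0, 0, 0, 0, 0, -0.05, 0.03], [0, 0, 0, 0, 0, -0.06, 0.03], [0, 0, 0, -0.0116, -0.0365, 0, 0.03], [0, 0, 0, -0.0116, -0.0365, 0, 0.03], [0, 0, 0, -0.0116, -0.0365, 0, 0.03], [0, 0, 0, -0.0116, -0.0365, 0, 0.03], [0, 0, -7.7, 0, 0, 0, 0.03], [0, 0, -7.7, 0, 0, 0, 0.03], [0, 0, 0, 0, 0, 0, 0.03]],
  ],
)

```text
time_s: 15.6
eef_pos: [0.5516, -0.1521, 0.1174]
tcp_rot: [[-0.976, -0.217, 0.0], [-0.217, 0.976, 0.0], [-0.0, 0.0, -1.0]]
wrist_force: [-0.7, -0.5, -4.3]
opening: 0.0406
```

Run:
```python
from h import *
s,p=shot('wrist','w14.png'); print(s['opening'],s['wrist_force'],s['eef_pos'],s['tcp_rot'],s['q'])
for n in ['lamp','lamp_seat','lamp_lip','lamp_stop','switch_tip']:
    print(n,[(np.round(d['location'],4).tolist(),round(d['confidence'],2)) for d in mark_of(p,n)][:4])
```

```text
0.04063542579826082 [-0.71171109 -0.48592032 -4.25017248] [ 0.55161789 -0.15207055  0.117412  ] [[-9.76208687e-01 -2.16833104e-01  7.24981754e-05]
 [-2.16833096e-01  9.76208685e-01  1.08637199e-04]
 [-9.43294895e-05  9.03325735e-05 -9.99999991e-01]] [-3.84491520e-01  5.06023657e-01  1.77357602e+00  1.68481935e-04
  8.61966525e-01 -2.17396673e+00]
lamp [([0.5386, -0.2842, 0.0033], 0.81)]
lamp_seat [([0.5309, -0.2489, 0.0416], 0.75)]
lamp_lip [([0.4718, -0.2659, 0.0419], 0.95)]
lamp_stop [([0.5944, -0.2359, 0.0414], 0.93)]
switch_tip []
```

View pics/w14.png

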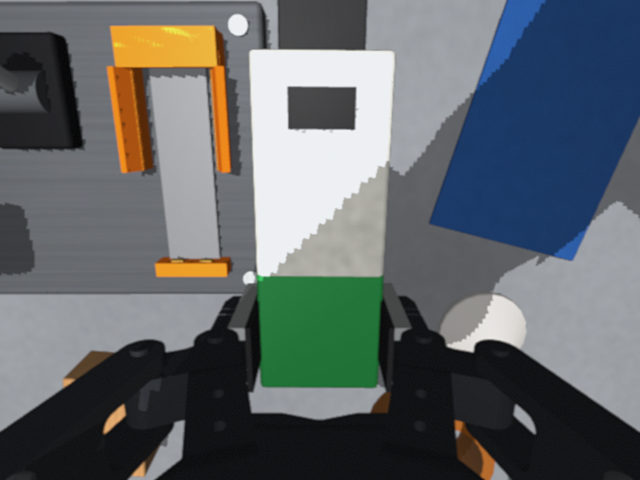

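The bay is well in view: lip top around (111-217, 26-66), floor (150-218, 70-260), end stop at row 260-275. I'll crop it for edge measurement.

Run:
```python
from h import *
p=cv2.imread('pics/w14.png')
cv2.imwrite('pics/c14.png',cv2.resize(p[10:290,90:270],None,fx=3.2,fy=2.14*1,interpolation=cv2.INTER_CUBIC))
cv2.imwrite('pics/c14a.png',cv2.resize(p[15:85,100:240],None,fx=5.7,fy=5.7,interpolation=cv2.INTER_CUBIC))
cv2.imwrite('pics/c14b.png',cv2.resize(p[240:295,140:240],None,fx=7,fy=7,interpolation=cv2.INTER_CUBIC))
```

```text
(no output)
```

View pics/c14a.png

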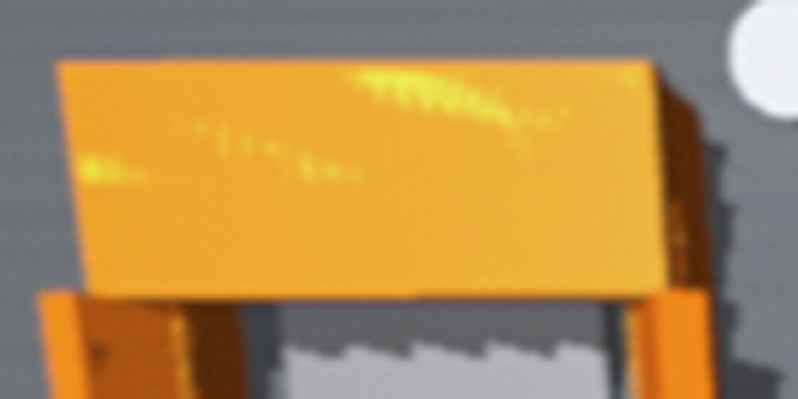

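View pics/c14b.png

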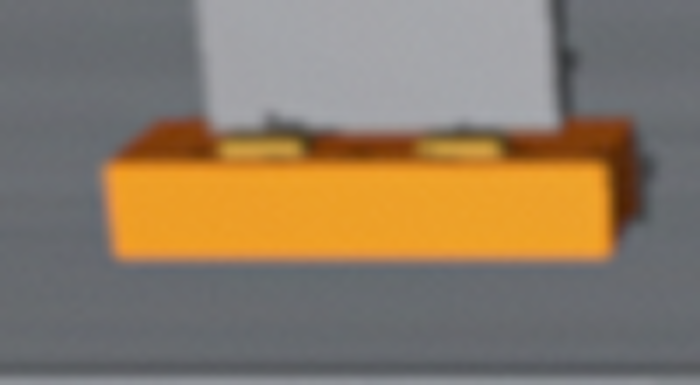

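Run:
```python
from h import *
s,p=shot('wrist','w15.png'); toolcam(p,s); R=s['tcp_rot'];e=s['eef_pos']
def g(n,uv,z):
    w=bp(p,uv,z); t=(w-e)@R; d=w[0]-w[1]; print(n,np.round(w.mean(0),4),'tool',np.round(t.mean(0),4),'w',np.linalg.norm(d),'dyaw',np.degrees(np.arctan2(t[1,0]-t[0,0],t[1,1]-t[0,1])))
g('lip free top',[[115.8,67.1],[217.2,67.1]],.045)
g('lip back',[[110,25.5],[214.9,25.5]],.045)
g('stop in',[[155,262.9],[227.4,262.9]],.036)
g('stop out',[[156,277],[227.4,277]],.036)
g('floor end',[[170.3,258.6],[220,258.6]],.026)
g('floor nose',[[149.5,75.5],[206.7,75.5]],.026)
g('pack nose',[[250,50],[395,50]],.117412+.0586-.0)
for n in ['lamp_lip','lamp_stop','lamp_seat']:
  for d in mark_of(p,n)[:1]: print(n,np.round((np.array(d['location'])-e)@R,4))
```

```text
lip free top [ 0.4735 -0.2624  0.045 ] tool [ 0.1004 -0.0908  0.0722] w 0.05993571425287057 dyaw 0.015931760658341912
lip back [ 0.4518 -0.2672  0.045 ] tool [ 0.1226 -0.0908  0.0722] w 0.06038876259238613 dyaw 0.016221922074228946
stop in [ 0.5967 -0.2343  0.036 ] tool [-0.026  -0.0902  0.0813] w 0.05071098876385497 dyaw 0.014327478854053824
stop out [ 0.6072 -0.2326  0.036 ] tool [-0.0366 -0.0907  0.0813] w 0.05053485588142934 dyaw 0.014193920502764312
floor end [ 0.5972 -0.2345  0.026 ] tool [-0.0263 -0.0904  0.0913] w 0.036032842028535184 dyaw 0.014367659693825792
floor nose [ 0.4762 -0.2617  0.026 ] tool [ 0.0977 -0.0907  0.0912] w 0.036560169459800215 dyaw 0.01587127597931384
pack nose [ 0.4646 -0.1709  0.176 ] tool [ 0.0892  0.0004 -0.0588] w 0.040642458821596616 dyaw 0.016052892742935178
lamp_lip [ 0.0992 -0.089   0.0768]
lamp_stop [-0.0257 -0.0909  0.0809]
lamp_seat [ 0.0435 -0.0883  0.0752]
```

The yaw matches. The seat lies at tool (0.042, -0.0906) and the pack centre at about (0.043, 0.0004), so I need -0.091 across. Next I'll shift across, tilt the tail up 18° and come down part way.

move_arm(
  increments=[
    [[0, 0, 0, 0, -0.031, 0, 0.03], [0, 0, 0, 0, -0.03, 0, 0.03], [0, 0, 0, 0, -0.03, 0, 0.03], [0, -6, 0, 0, 0, 0, 0.03], [0, -6, 0, 0, 0, 0, 0.03], [0, -6, 0, 0, 0, 0, 0.03], [0, 0, 0, -0.003, 0, 0.025, 0.03], [0, 0, 0, -0.003, 0, 0.025, 0.03], [0, 0, 0, 0, 0, 0, 0.03]],
  ],
)

```text
time_s: 17.23
eef_pos: [0.5956, -0.2333, 0.0732]
tcp_rot: [[-0.934, -0.211, 0.289], [-0.202, 0.978, 0.061], [-0.295, -0.001, -0.955]]
wrist_force: [-0.4, -1.2, -2.9]
opening: 0.0409
```

Run:
```python
from h import *
cy,sy=.97618,.21693
s,p=shot('side','s16.png'); print(s['opening'],s['wrist_force'],s['eef_pos'],s['tcp_rot'],s['q'])
cv2.imwrite('pics/c16.png',cv2.resize(p['frame'][230:400,320:540],None,fx=3.6,fy=3.5,interpolation=cv2.INTER_CUBIC))
s,p=shot('wrist','w16.png')
```

```text
0.040917323730406456 [-0.37344235 -1.21806597 -2.90526805] [ 0.59563564 -0.23330623  0.07317745] [[-0.93381715 -0.2108592   0.28900505]
 [-0.20175699  0.97751586  0.06129333]
 [-0.29543128 -0.00107203 -0.95536339]] [-0.57276808  0.58248142  1.82621525  0.40663497  0.55417723 -2.68438071]
```

View pics/c16.png

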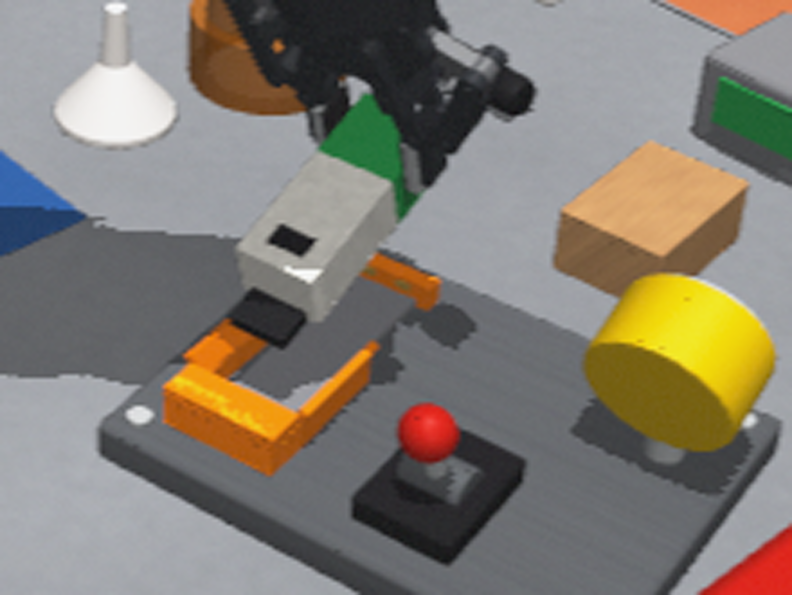

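View pics/w16.png

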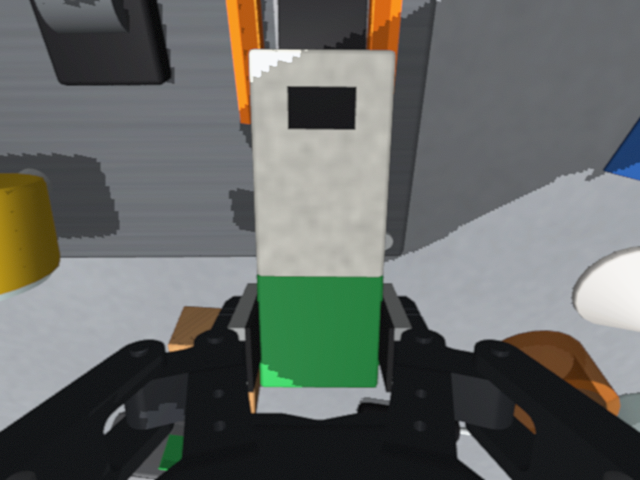

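Joint 6 is at -2.684, right at its limit, so the 18° tilt saturated at about 17°. Geometry shows a smaller tilt of about 14° also clears the lip (tongue top 10.6 mm against 14 mm) and the stop. I'll back the tilt off to regain margin.

move_arm(
  increments=[
    [[0, 3.2, 0, 0, 0, 0, 0.03], [0, 0, 0, 0, 0, 0, 0.03]],
  ],
)

```text
time_s: 17.58
eef_pos: [0.5966, -0.2342, 0.0759]
tcp_rot: [[-0.947, -0.211, 0.241], [-0.206, 0.978, 0.047], [-0.245, -0.005, -0.969]]
wrist_force: [0.5, -1.0, -3.5]
opening: 0.0409
```

```bash
cat >> h.py <<'E'
YAW=np.radians(12.53)
def lampst(s,C=(.0432,.0004,-.0414)):
    # seat from wrist measure at t=15.6
    R0=np.array([[-.976209,-.216833,0],[-.216833,.976209,0],[0,0,-1.]]); seat=np.array([.551618,-.152071,.117412])+R0@np.array([.0422,-.0906,0]); seat[2]=.043
    L=np.array([[.976209,-.216833,0],[.216833,.976209,0],[0,0,1.]])
    R=s['tcp_rot'];e=np.array(s['eef_pos'])
    C=np.array(C); T=C+np.array([.066,0,.017])
    c=L.T@(e+R@C-seat); t=L.T@(e+R@T-seat); t[2]+=.017
    P=L.T@R@np.diag([-1,1,-1]) # pack axes in lamp frame
    print('t',s['time_s'],'centre',np.round(c*1000,1),'tongue(z over floor)',np.round(t*1000,1),'tilt',round(np.degrees(np.arctan2(P[2,0],P[0,0])),2),'yaw',round(np.degrees(np.arctan2(P[1,0],P[0,0])),2),'roll',round(np.degrees(P[2,1]),2),'F',np.round(L.T@s['wrist_force'],1),'q6',round(s['q'][5],3),'open',round(s['opening'],4), 'TCPlamp',np.round(L.T@(e-seat)*1000,1))
E
python3 -c "
from h import *
lampst(read_state())"
```

```text
t 17.575 centre [16.3  1.5 62.4] tongue(z over floor) [-43.5   1.8  46.7] tilt 14.2 yaw -0.28 roll -0.27 F [ 0.3 -1.1 -3.5] q6 -2.571 open 0.0409 TCPlamp [68.4  0.7 32.9]
```

move_arm(
  increments=[
    [[0, 0, -0.3, 0.0045, -0.0015, 0.01, 0.03], [0, 0, 0, 0.0045, 0, 0.01, 0.03], [0, 0, 0, 0.0045, 0, 0.0095, 0.03], [0, 0, 0, 0, 0, 0, 0.03]],
  ],
)

```text
time_s: 18.08
eef_pos: [0.5898, -0.2366, 0.0414]
tcp_rot: [[-0.947, -0.215, 0.237], [-0.209, 0.977, 0.049], [-0.242, -0.003, -0.97]]
wrist_force: [0.4, 0.3, -4.5]
opening: 0.0407
```

Run:
```python
from h import *
lampst(read_state())
s,p=shot('side','s18.png')
cv2.imwrite('pics/c18.png',cv2.resize(p['frame'][260:370,340:460],None,fx=6,fy=5.4,interpolation=cv2.INTER_CUBIC))
s,p=shot('wrist','w18.png')
```

```text
t 18.075 centre [ 9.3  0.4 28.1] tongue(z over floor) [-50.7   0.4  12.7] tilt 14.02 yaw -0.07 roll -0.17 F [ 0.4  0.2 -4.5] q6 -2.629 open 0.0407 TCPlamp [61.2 -0.2 -1.6]
```

View pics/c18.png

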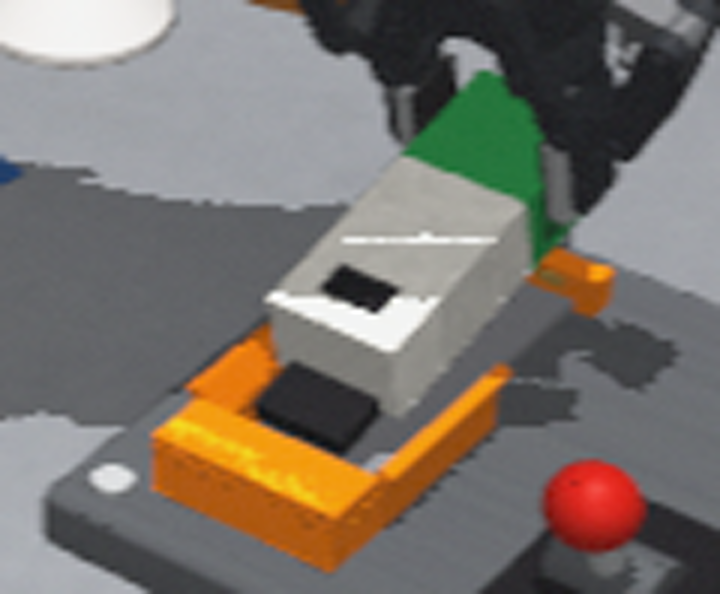

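View pics/w18.png

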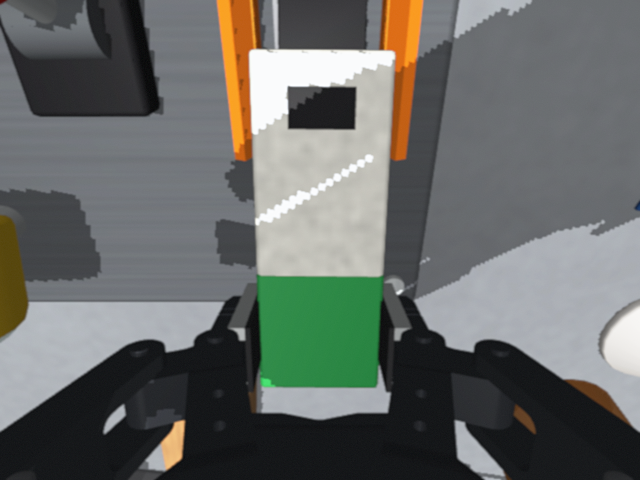

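move_arm(
  increments=[
    [[0, 0.8, 0, 0.0022, 0, 0.006, 0.03], [0, 0.7, 0, 0.0016, 0, 0.0055, 0.03], [0, 0, 0, 0, 0, 0, 0.03]],
  ],
)

```text
time_s: 18.55
eef_pos: [0.5896, -0.2368, 0.0301]
tcp_rot: [[-0.953, -0.216, 0.213], [-0.211, 0.976, 0.043], [-0.217, -0.004, -0.976]]
wrist_force: [1.4, 0.4, -2.7]
opening: 0.0408
```

Run:
```python
from h import *
lampst(read_state())
```

```text
t 18.55 centre [ 9.8  0.2 18.1] tongue(z over floor) [-51.    0.2   4.2] tilt 12.56 yaw -0.03 roll -0.23 F [ 1.4  0.1 -2.7] q6 -2.589 open 0.0408 TCPlamp [ 60.9  -0.4 -12.9]
```

move_arm(
  increments=[
    [[0, 0, 0, 0.0005, 0, 0.0024, 0.03], [0, 0, 0, 0.0049, 0, -0.0011, 0.03], [0, 0, 0, 0.0049, 0, -0.0011, 0.03], [0, 0, 0, 0, 0, 0, 0.03]],
  ],
)

```text
time_s: 19.05
eef_pos: [0.5794, -0.2394, 0.0283]
tcp_rot: [[-0.953, -0.215, 0.214], [-0.21, 0.977, 0.043], [-0.218, -0.004, -0.976]]
wrist_force: [0.6, -1.8, -4.2]
opening: 0.0408
```

Run:
```python
from h import *
lampst(read_state())
s,p=shot('side','s19.png')
cv2.imwrite('pics/c19.png',cv2.resize(p['frame'][270:370,340:450],None,fx=6.5,fy=5.8,interpolation=cv2.INTER_CUBIC))
```

```text
t 19.05 centre [-0.8 -0.1 16.3] tongue(z over floor) [-61.5  -0.1   2.3] tilt 12.6 yaw -0.07 roll -0.25 F [ 0.2 -1.9 -4.2] q6 -2.614 open 0.0408 TCPlamp [ 50.4  -0.7 -14.7]
```

View pics/c19.png

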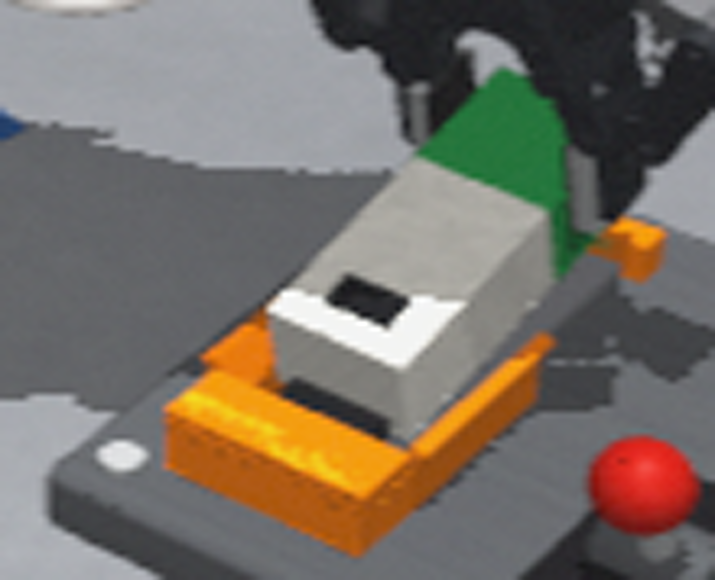

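Tongue is sliding under the lip without contact. I'll push on towards the wall.

move_arm(
  increments=[
    [[0, 0, 0, 0.002, 0, -0.0004, 0.03], [0, 0, 0, 0.002, 0, -0.0002, 0.03], [0, 0, 0, 0, 0, 0, 0.03]],
  ],
)

```text
time_s: 19.48
eef_pos: [0.5758, -0.2401, 0.0279]
tcp_rot: [[-0.953, -0.215, 0.214], [-0.211, 0.977, 0.043], [-0.218, -0.004, -0.976]]
wrist_force: [0.4, -0.5, -3.3]
opening: 0.0406
```

Run:
```python
from h import *
lampst(read_state())
```

```text
t 19.475 centre [-4.5  0.  15.9] tongue(z over floor) [-65.2  -0.    1.9] tilt 12.59 yaw -0.04 roll -0.25 F [ 0.3 -0.6 -3.3] q6 -2.623 open 0.0406 TCPlamp [ 46.7  -0.6 -15.1]
```

move_arm(
  increments=[
    [[0, 2.3, 0, 0.0012, 0, 0.0047, 0.03], [0, 2.3, 0, 0.0012, 0, 0.0046, 0.03], [0, 2, 0, 0.001, 0, 0.004, 0.03], [0, 2, 0, 0.001, 0, 0.004, 0.03], [0, 0, 0, 0, 0, 0, 0.03]],
  ],
)

```text
time_s: 20.1
eef_pos: [0.5748, -0.2403, 0.0099]
tcp_rot: [[-0.974, -0.216, 0.069], [-0.216, 0.976, 0.011], [-0.07, -0.004, -0.998]]
wrist_force: [-0.1, 0.3, -5.0]
opening: 0.041
```

Run:
```python
from h import *
lampst(read_state())
```

```text
t 20.1 centre [-0.3  0.1  5.1] tongue(z over floor) [-64.9   0.1   0.6] tilt 4.01 yaw -0.04 roll -0.25 F [-0.1  0.3 -5. ] q6 -2.37 open 0.041 TCPlamp [ 45.7  -0.5 -33.1]
```

move_arm(
  increments=[
    [[0, 2, 0, 0.0012, 0, 0.004, 0.03], [0, 1.9, 0, 0.001, 0, 0.0032, 0.03], [0, 0, 0, 0, 0, 0, 0.03]],
  ],
)

```text
time_s: 20.48
eef_pos: [0.5729, -0.2408, 0.0028]
tcp_rot: [[-0.976, -0.216, 0.004], [-0.216, 0.976, -0.004], [-0.003, -0.004, -1.0]]
wrist_force: [-0.8, -0.6, -3.8]
opening: 0.0406
```

Run:
```python
from h import *
lampst(read_state())
s,p=shot('side','s20.png')
cv2.imwrite('pics/c20.png',cv2.resize(p['frame'][260:370,340:460],None,fx=6.,fy=5.4,interpolation=cv2.INTER_CUBIC))
s,p=shot('wrist','w20.png')
```

```text
t 20.475 centre [0.4 0.  1. ] tongue(z over floor) [-65.5   0.    0.9] tilt 0.15 yaw -0.07 roll -0.25 F [-0.9 -0.4 -3.8] q6 -2.29 open 0.0406 TCPlamp [ 43.7  -0.6 -40.2]
```

View pics/c20.png

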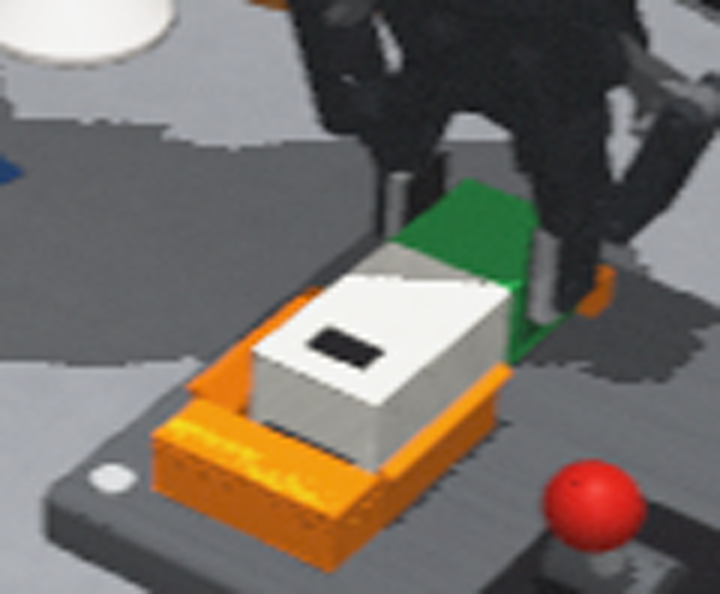

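View pics/w20.png

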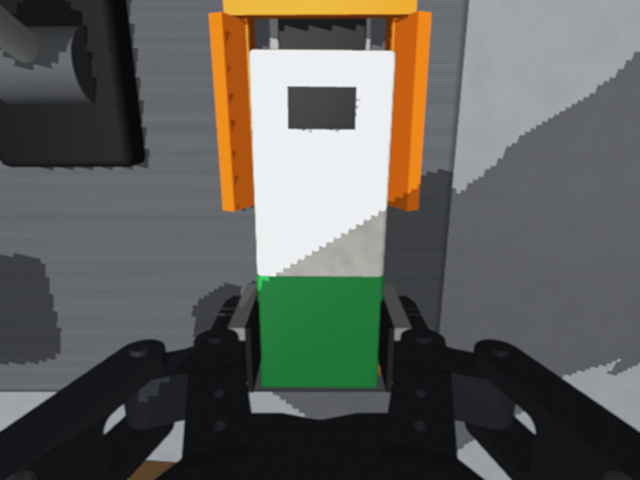

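Flat, with the tongue under the lip and roughly 1 mm off the floor. I'll lower until contact.

move_arm(
  increments=[
    [[0, 0, 0, 0, 0, 0.0012, 0.03], [0, 0, 0, 0, 0, 0, 0.03]],
  ],
)

```text
time_s: 20.82
eef_pos: [0.5727, -0.241, 0.0018]
tcp_rot: [[-0.977, -0.215, 0.003], [-0.215, 0.977, -0.004], [-0.002, -0.005, -1.0]]
wrist_force: [0.6, -1.4, -2.8]
opening: 0.0407
```

move_arm(
  increments=[
    [[0, 0, 0, 0, 0, 0.001, 0.03], [0, 0, 0, 0, 0, 0, 0.03]],
  ],
)

```text
time_s: 21.08
eef_pos: [0.5727, -0.241, 0.0016]
tcp_rot: [[-0.977, -0.215, 0.003], [-0.215, 0.977, -0.004], [-0.002, -0.005, -1.0]]
wrist_force: [-3.4, 1.4, 7.5]
opening: 0.0408
```

Contact (vertical force up from -3 to +7.5 N). Opening and withdrawing straight up.

move_arm(
  increments=[
    [[0, 0, 0, 0, 0, 0, 0.05], [0, 0, 0, 0, 0, 0, 0.065], [0, 0, 0, 0, 0, 0, 0.08], [0, 0, 0, 0, 0, 0, 0.085], [0, 0, 0, 0, 0, 0, 0.085], [0, 0, 0, 0, 0, 0, 0.085], [0, 0, 0, 0, 0, -0.02, 0.085], [0, 0, 0, 0, 0, -0.04, 0.085], [0, 0, 0, 0, 0, -0.05, 0.085], [0, 0, 0, 0, 0, -0.04, 0.085], [0, 0, 0, 0, 0, 0, 0.085]],
  ],
)

```text
time_s: 22.45
eef_pos: [0.5735, -0.2409, 0.1539]
tcp_rot: [[-0.977, -0.215, 0.008], [-0.215, 0.977, -0.007], [-0.006, -0.008, -1.0]]
wrist_force: [0.6, 0.2, -1.1]
opening: 0.0851
```

Run:
```python
from h import *
s,p=shot('side','s21.png'); print(s['eef_pos'],s['wrist_force'],s['time_s'],s['q'])
cv2.imwrite('pics/c21.png',cv2.resize(p['frame'][260:400,340:540],None,fx=4.,fy=4,interpolation=cv2.INTER_CUBIC))
for n in ['pack_mid','switch_tip']: print(n,[(np.round(d['location'],4).tolist(),round(d['confidence'],2)) for d in mark_of(p,n)][:3])
s,p=shot('wrist','w21.png')
for n in ['pack_mid','switch_tip']: print(n,[(np.round(d['location'],4).tolist(),round(d['confidence'],2)) for d in mark_of(p,n)][:3])
s,p=shot('top','t21.png'); cv2.imwrite('pics/c21t.png',cv2.resize(p['frame'][185:305,400:540],None,fx=5,fy=5,interpolation=cv2.INTER_CUBIC))
for n in ['pack_mid','switch_tip']: print(n,[(np.round(d['location'],4).tolist(),round(d['confidence'],2)) for d in mark_of(p,n)][:3])
```

```text
[ 0.57346456 -0.24090391  0.15387701] [ 0.61451245  0.15793969 -1.06613904] 22.45 [-0.50278834  0.52366845  1.61907041 -0.00267991  0.98899612 -2.2891704 ]
pack_mid [([0.5328, -0.2518, 0.0428], 0.94), ([0.693, 0.4494, 0.0147], 0.93), ([0.3536, 0.2129, 0.0148], 0.86)]
switch_tip [([0.4883, -0.3557, 0.0737], 0.69)]
pack_mid [([0.4754, -0.264, 0.0397], 0.28)]
switch_tip [([0.4919, -0.3578, 0.0702], 0.82)]
pack_mid [([0.695, 0.45, 0.0159], 0.82), ([0.5272, -0.2525, 0.0415], 0.66), ([0.3566, 0.212, 0.0199], 0.59)]
switch_tip []
```

View pics/c21.png

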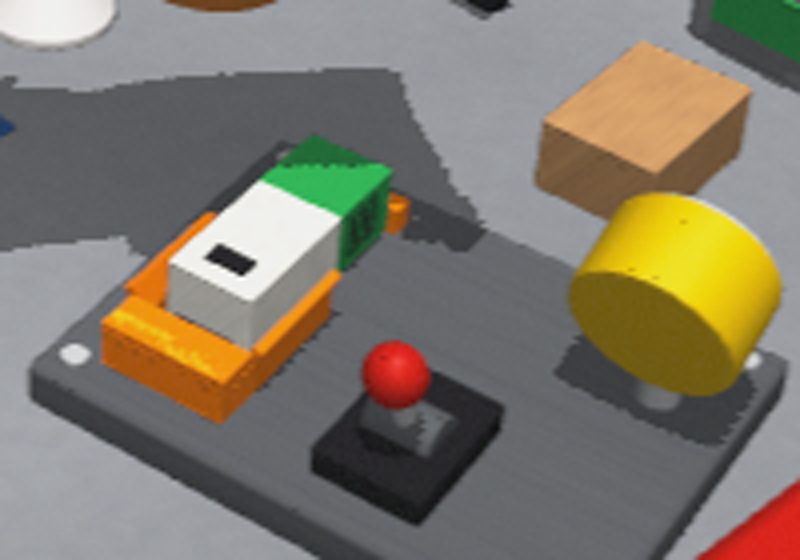

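View pics/w21.png

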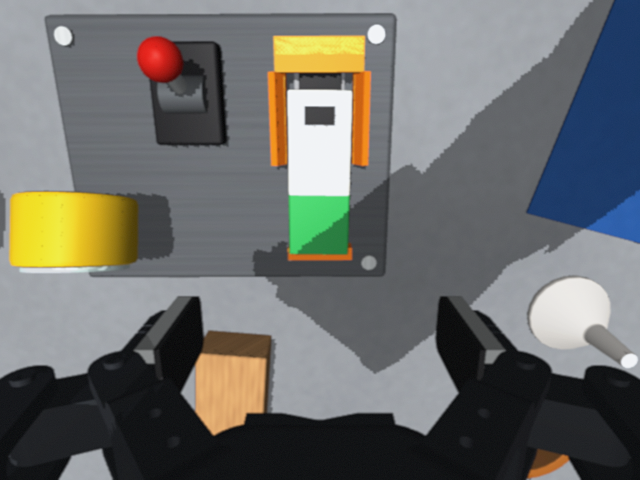

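Pack appears seated, with its nose edge at row 90, the lip edge at row 71 and the tail just short of the stop. I'll put numbers on it.

Run:
```python
from h import *
im=cv2.imread('pics/w21.png'); cv2.imwrite('pics/c22.png',cv2.resize(im[25:275,255:385],None,fx=4,fy=2.4*1,interpolation=cv2.INTER_CUBIC))
cv2.imwrite('pics/c22a.png',cv2.resize(im[30:125,262:376],None,fx=6.5,fy=6,interpolation=cv2.INTER_CUBIC))
cv2.imwrite('pics/c22b.png',cv2.resize(im[235:275,270:370],None,fx=7,fy=7,interpolation=cv2.INTER_CUBIC))
```

```text
(no output)
```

View pics/c22a.png

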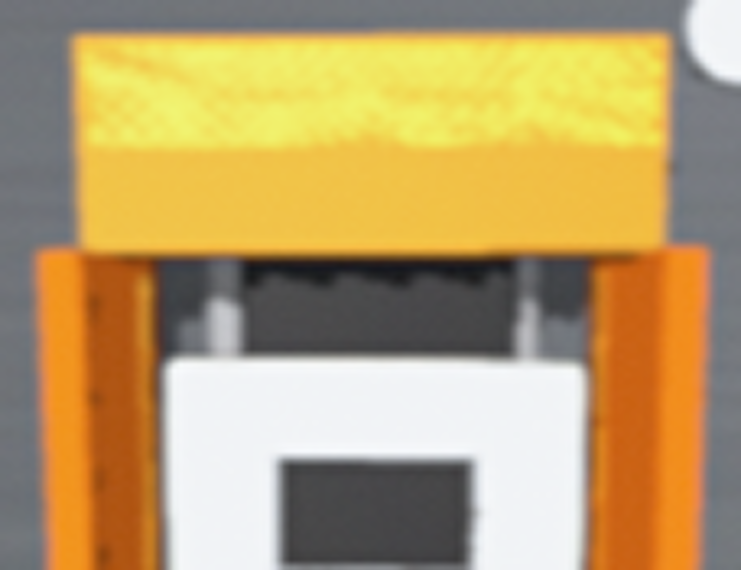

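View pics/c22b.png

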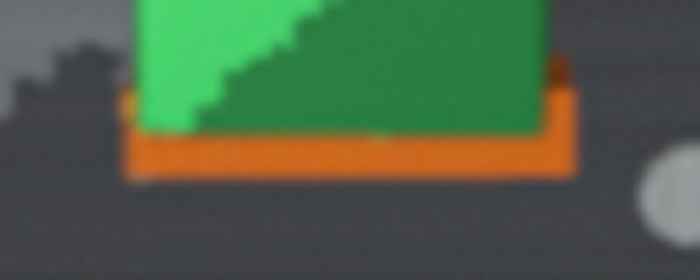

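Run:
```python
from h import *
s,p=shot('wrist','w23.png'); toolcam(p,s)
L=np.array([[.976209,-.216833,0],[.216833,.976209,0],[0,0,1.]])
ref=None
for n,uv,z in [('lip',[[274.3,72],[364.3,72]],.045),('nose',[[287.4,89.7],[352.5,89.7]],.060),('tail',[[289.7,254],[347.9,254]],.060),('stop out',[[288.3,260.4],[352.4,260.4]],.036),('stop in',[[288.3,247.9],[352.4,247.9]],.036)]:
    w=bp(p,uv,z)@L; m=w.mean(0); ref=m if ref is None else ref
    print(n,np.round((m-ref)*1000-[58.5,0,0],1)[:2],'w',np.round(np.linalg.norm(w[0]-w[1])*1000,1))
    if n!='lip':
        w=bp(p,uv,z-.0028 if 'stop' not in n else z)@L; print('   lower',np.round((w.mean(0)-ref)*1000-[58.5,0,0],1)[:2])
```

```text
lip [-58.5   0. ] w 60.3
nose [-46.3   0.5] w 41.8
   lower [-46.5   0.5]
tail [65.1 -0.5] w 41.9
   lower [66.1 -0.5]
stop out [78.7  0.6] w 50.4
   lower [78.7  0.6]
stop in [68.3  0.6] w 50.0
   lower [68.3  0.6]
```

Measured against the lip and stop, the pack centre is within about 1 mm along and across and at the right height, so it is seated. Next the toggle: close the fingers, go to the -x side of the ball, and look.

move_arm(
  increments=[
    [[0, 0, 0, 0.037, -0.0235, 0, 0], [0, 0, 0, 0.037, -0.0235, 0, 0], [0, 0, 0, 0.037, -0.0235, 0, 0], [0, 0, 0, 0.037, -0.0235, 0, 0], [0, 0, 0, 0, 0, 0.04, 0], [0, 0, 0, 0, 0, 0.04, 0], [0, 0, 0, 0, 0, 0, 0]],
  ],
)

```text
time_s: 23.82
eef_pos: [0.4471, -0.3635, 0.0687]
tcp_rot: [[-0.977, -0.215, -0.001], [-0.215, 0.977, -0.0], [0.001, -0.0, -1.0]]
wrist_force: [-0.5, -0.0, -0.1]
opening: -0.0003
```

Run:
```python
from h import *
lampst(read_state())
s,p=shot('side','s24.png'); print(s['eef_pos'])
cv2.imwrite('pics/c24.png',cv2.resize(p['frame'][240:420,330:540],None,fx=3.6,fy=3.3,interpolation=cv2.INTER_CUBIC))
s,p=shot('wrist','w24.png')
```

```text
t 23.825 centre [-148.8  -92.6   67.1] tongue(z over floor) [-214.8  -92.5   67.2] tilt -0.05 yaw -0.11 roll -0.01 F [-0.5  0.1 -0.1] q6 -2.583 open -0.0003 TCPlamp [-105.6  -93.1   25.7]
[ 0.44712885 -0.36345121  0.06865167]
```

View pics/c24.png

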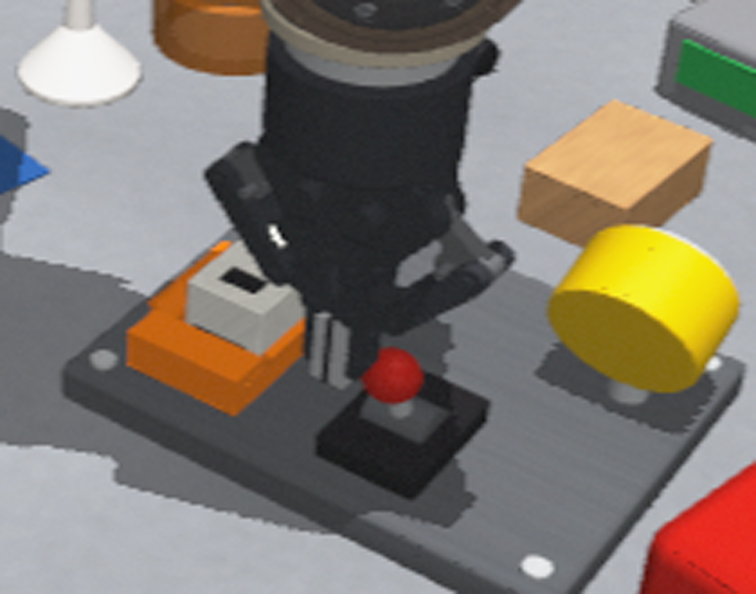

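View pics/w24.png

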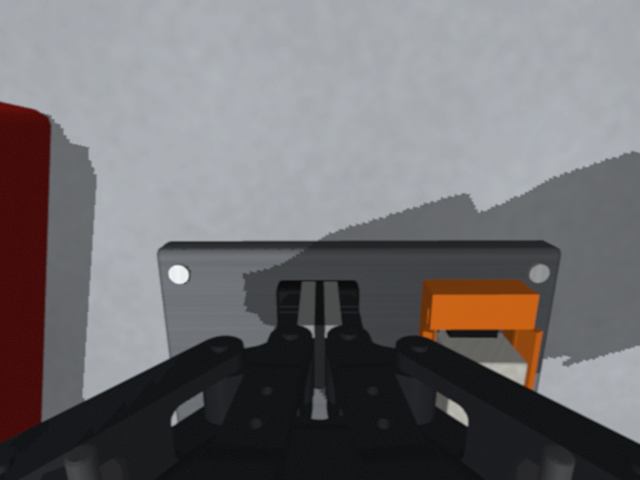

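move_arm(
  increments=[
    [[0, 0, 0, 0, -0.002, 0.025, 0], [0, 0, 0, 0, 0, 0.018, 0], [0, 0, 0, 0, 0, 0, 0]],
  ],
)

```text
time_s: 24.3
eef_pos: [0.4487, -0.3662, 0.0276]
tcp_rot: [[-0.977, -0.215, 0.002], [-0.215, 0.977, -0.003], [-0.001, -0.004, -1.0]]
wrist_force: [-0.6, -0.6, 0.2]
opening: -0.0004
```

Run:
```python
from h import *
lampst(read_state())
s,p=shot('side','s25.png'); print(s['eef_pos'])
cv2.imwrite('pics/c25.png',cv2.resize(p['frame'][300:400,380:500],None,fx=6,fy=6,interpolation=cv2.INTER_CUBIC))
```

```text
t 24.3 centre [-147.9  -95.5   25.9] tongue(z over floor) [-213.9  -95.4   25.8] tilt 0.07 yaw -0.08 roll -0.2 F [-0.8 -0.5  0.2] q6 -2.585 open -0.0004 TCPlamp [-104.7  -96.1  -15.4]
[ 0.44869327 -0.36615204  0.02757267]
```

View pics/c25.png

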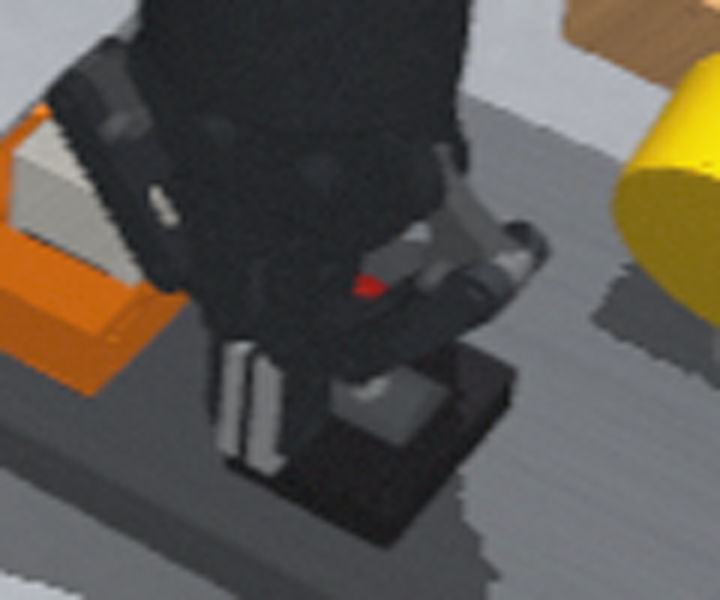

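Fingertips are beside the ball on its -x side. I'll raise 5 mm so the gripper body clears the ball, then push toward +x.

move_arm(
  increments=[
    [[0, 0, 0, 0, 0, -0.005, 0], [0, 0, 0, -0.01, 0, 0, 0], [0, 0, 0, -0.01, 0, 0, 0], [0, 0, 0, -0.01, 0, 0, 0], [0, 0, 0, -0.01, 0, 0, 0], [0, 0, 0, -0.007, 0, 0, 0], [0, 0, 0, 0, 0, 0, 0]],
  ],
)

```text
time_s: 25.22
eef_pos: [0.4953, -0.356, 0.0327]
tcp_rot: [[-0.976, -0.216, 0.003], [-0.216, 0.976, -0.004], [-0.002, -0.005, -1.0]]
wrist_force: [-0.1, -0.1, 0.3]
opening: -0.0002
```

Run:
```python
from h import *
lampst(read_state())
s,p=shot('side','s26.png'); print(s['eef_pos'])
cv2.imwrite('pics/c26.png',cv2.resize(p['frame'][290:400,380:520],None,fx=5.5,fy=5.4,interpolation=cv2.INTER_CUBIC))
```

```text
t 25.225 centre [-100.3  -95.7   31. ] tongue(z over floor) [-166.3  -95.7   30.8] tilt 0.11 yaw -0.06 roll -0.26 F [-0.2 -0.1  0.3] q6 -2.518 open -0.0002 TCPlamp [-57.  -96.3 -10.3]
[ 0.49528536 -0.35604045  0.03266404]
```

View pics/c26.png

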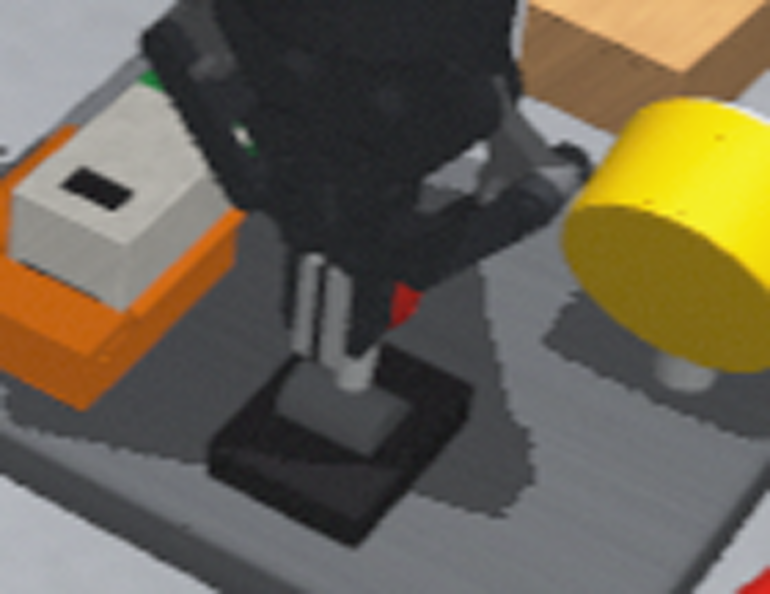

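The lever is past upright. I'll push on in small steps.

move_arm(
  increments=[
    [[0, 0, 0, -0.004, 0, 0, 0], [0, 0, 0, -0.004, 0, 0, 0], [0, 0, 0, 0, 0, 0, 0]],
  ],
)

```text
time_s: 25.65
eef_pos: [0.5027, -0.3546, 0.0328]
tcp_rot: [[-0.977, -0.215, 0.003], [-0.215, 0.977, -0.004], [-0.002, -0.005, -1.0]]
wrist_force: [-0.4, 0.6, -0.5]
opening: -0.0001
```

Run:
```python
from h import *
lampst(read_state())
```

```text
t 25.65 centre [-92.7 -95.8  31.2] tongue(z over floor) [-158.7  -95.8   31. ] tilt 0.11 yaw -0.09 roll -0.26 F [-0.3  0.7 -0.5] q6 -2.507 open -0.0001 TCPlamp [-49.4 -96.5 -10.2]
```

move_arm(
  increments=[
    [[0, 0, 0, -0.003, 0, 0, 0], [0, 0, 0, 0, 0, 0, 0]],
  ],
)

```text
time_s: 25.9
eef_pos: [0.5056, -0.3539, 0.0329]
tcp_rot: [[-0.977, -0.215, 0.003], [-0.215, 0.977, -0.004], [-0.002, -0.005, -1.0]]
wrist_force: [-0.5, -0.3, -0.4]
opening: 0.0001
```

Run:
```python
from h import *
lampst(read_state())
s,p=shot('side','s27.png'); print(pj(p,[[*np.array([.530,-.2497])+np.array([[.9762,-.2168],[.2168,.9762]])@np.array([X,-.095]),.0715] for X in (-.0666,-.0296,-.0234)]))
cv2.imwrite('pics/c27.png',cv2.resize(p['frame'][290:400,380:520],None,fx=5.5,fy=5.4,interpolation=cv2.INTER_CUBIC))
```

```text
t 25.9 centre [-89.8 -95.8  31.2] tongue(z over floor) [-155.8  -95.8   31.1] tilt 0.11 yaw -0.09 roll -0.26 F [-0.5 -0.2 -0.4] q6 -2.504 open 0.0001 TCPlamp [-46.5 -96.5 -10.1]
[[437.06603227 356.48251206]
 [449.04116097 343.60638531]
 [450.98647612 341.51470638]]
```

View pics/c27.png

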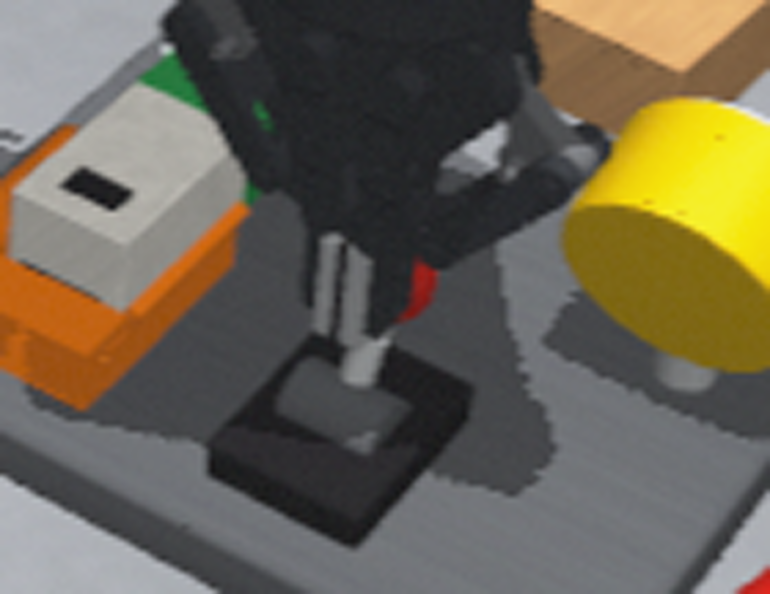

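The visible ball edge at crop x = 437 implies a centre near 392; the full-on prediction is 390. I'll push 1.5 mm more, then back off and look.

move_arm(
  increments=[
    [[0, 0, 0, -0.0015, 0, 0, 0], [0, 0, 0, 0, 0, 0, 0]],
  ],
)

```text
time_s: 26.2
eef_pos: [0.5064, -0.3536, 0.0328]
tcp_rot: [[-0.977, -0.215, 0.002], [-0.215, 0.977, -0.004], [-0.001, -0.004, -1.0]]
wrist_force: [-4.8, -1.5, 0.2]
opening: -0.0004
```

Force of 5 N: the lever is on its stop. Backing off, then up and away.

move_arm(
  increments=[
    [[0, 0, 0, 0.02, 0, 0, 0], [0, 0, 0, 0.025, 0, -0.01, 0], [0, 0, 0, 0, 0, -0.05, 0], [0, 0, 0, 0, 0, -0.05, 0], [0, 0, 0, 0, 0.04, -0.04, 0], [0, 0, 0, 0, 0.05, 0, 0], [0, 0, 0, 0, 0.05, 0, 0], [0, 0, 0, 0, 0, 0, 0]],
  ],
)

```text
time_s: 27.2
eef_pos: [0.4304, -0.2239, 0.1832]
tcp_rot: [[-0.976, -0.217, 0.003], [-0.217, 0.976, -0.004], [-0.002, -0.005, -1.0]]
wrist_force: [0.2, 1.2, -0.8]
opening: 0.0
```

Run:
```python
from h import *
s,p=shot('side','s28.png'); print(s['eef_pos'],s['wrist_force'],s['q'],s['time_s'])
cv2.imwrite('pics/c28.png',cv2.resize(p['frame'][230:410,320:560],None,fx=3.3,fy=3.3,interpolation=cv2.INTER_CUBIC))
for n in ['pack_mid','switch_tip']: print(n,[(np.round(d['location'],4).tolist(),round(d['confidence'],2)) for d in mark_of(p,n)][:3])
s,p=shot('top','t28.png')
for n in ['pack_mid','switch_tip','tape','screwdriver','funnel','oiler','jar','fusebox']: print(n,[(np.round(d['location'],4).tolist(),round(d['confidence'],2)) for d in mark_of(p,n)][:3])
```

```text
[ 0.43041477 -0.22388123  0.1832417 ] [ 0.24105274  1.24446127 -0.84478861] [-6.14976496e-01  3.04920238e-01  1.90876219e+00 -1.88805167e-03
  9.22974769e-01 -2.40306525e+00] 27.2
pack_mid [([0.6933, 0.4523, 0.0143], 0.95), ([0.3546, 0.2112, 0.014], 0.94), ([0.534, -0.2484, 0.0462], 0.62)]
switch_tip [([0.5287, -0.3453, 0.0687], 0.75), ([0.8026, -0.0583, -0.0029], 0.49)]
pack_mid [([0.3571, 0.2137, 0.0198], 0.89), ([0.6933, 0.4521, 0.0162], 0.72), ([0.5277, -0.2503, 0.0388], 0.57)]
switch_tip [([0.5984, -0.2391, 0.0377], 0.71), ([0.563, 0.2995, 0.0288], 0.34)]
tape [([0.7174, -0.0238, 0.0022], 0.56), ([0.563, 0.3004, 0.0263], 0.17)]
screwdriver [([0.8012, -0.0588, 0.0009], 0.85)]
funnel [([0.6246, -0.0001, 0.0009], 0.67)]
oiler [([0.7421, 0.2597, 0.0], 0.56)]
jar [([0.7535, 0.0998, 0.0014], 0.86)]
fusebox [([0.7507, -0.2827, -0.002], 0.62)]
```

View pics/c28.png

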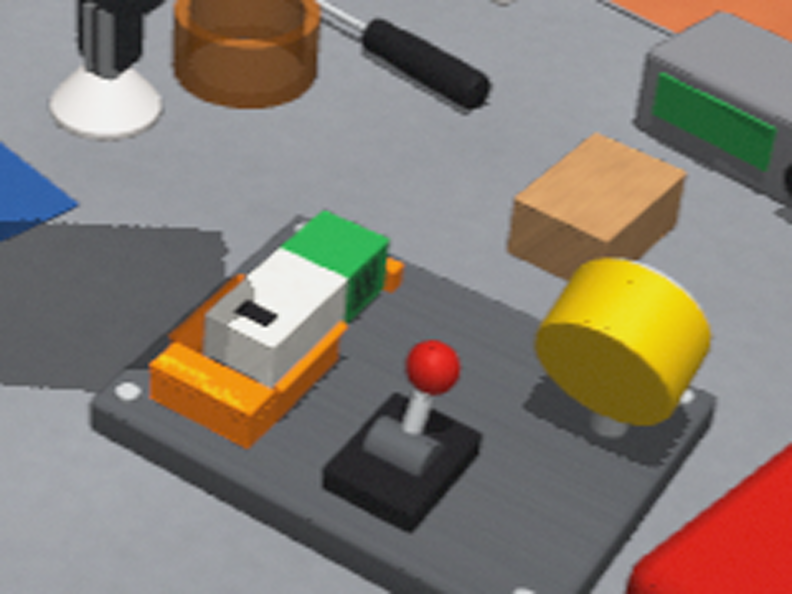

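View pics/t28.png

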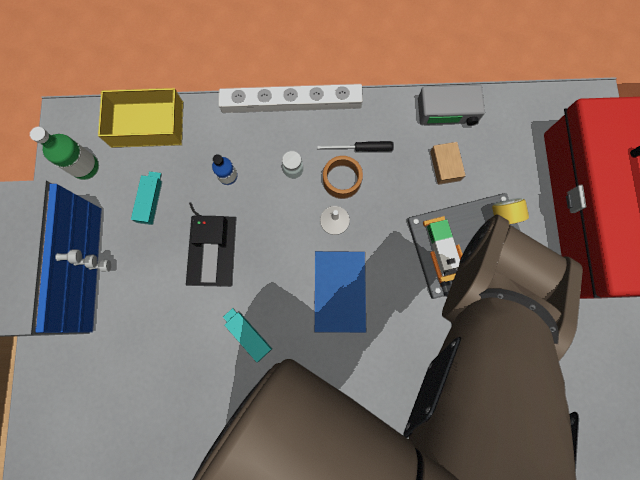

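The ball centre at (451.2, 341.5) matches the full-on prediction (451.0, 341.5). The pack is home, the bystanders haven't moved and the arm is clear. Handing in.

```bash
python3 -c "
from plant import *
print(close_job()); print(read_state()['time_s'])"
```

```text
the job is handed in; nothing more can be done
None
the job is handed in; nothing more can be done
```

I pulled the pack out of the charger by its white nose, laid it flat on the blue mat and let go. I then took it by the green tail, hooked the tongue under the lamp's lip, swung it home and let go. After that I flipped the toggle on. I handed the job in at about 27 s of the 64 s; no verdict was reported.

**Last checks:**
- **Pack:** measured against the lip and the end stop after release, its centre was within about 1 mm along and across. The top was at the right height and the pack lay flat. I did not repeat this measurement after the switch push, but a late side view still showed it seated.
- **Switch:** the ball sits within a pixel of the predicted full-on position, and I felt about 5 N from the stop at the end of the push.
- **Bystanders:** all the listed things are within a few mm of where they started. The arm was clear of everything.

**What failed or disagreed:**
- **Empty first close:** the real fingertips end about 33–46 mm short of the reported TCP, so the first close went over the pack without gripping it. I found the offset in the images and went lower.
- **Tilt:** the planned 18° tail-up tilt ran joint 6 close to its limit. I hooked the pack in at about 12.6° instead of the suggested 15–20°, and it went in without contact.
- **Recognition networks:** some of their late reports were wrong, such as a switch tip reported at the end stop. I set those aside in favour of the measured pixels.

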